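# Hang the wide tool bin on the louvred stand and put the date stamp in it

### The arm

A 6-joint arm with a two-finger parallel gripper is mounted at the origin on a cart in front of the work surface, level with it; the furniture and walls round the work are solid. World frame = base frame: x ahead of the robot, y to its left, z up, the work surface at z = 0. Lengths are in mm, angles in rad, forces in N, time in s.
With the tool pointing down it reaches from about 300 to 950 mm from the base axis. Payload 3.1 kg.
Tool frame: the origin (TCP) lies between the finger pads; the fingertips stand 19 mm ahead of it and the grasp point (between the pads) is the TCP (tip_reach is the distance from the TCP to the fingertips, in mm); x points along the fingers, z is the direction in which the jaws open and shut, and the axes are right-handed (so a half turn about x gives the same grasp; the last joint's range is limited). The gripper opens to 85 mm and grips with 20 to 120 N. Pads are 22 mm wide; open, the fingers measure 114 mm over their backs; the gripper's body (76 mm by 85 mm) begins 54 mm behind the grasp point. The pads swing forward as they close: fully open they stand 13 mm farther back than shut.
Start: joints at [-1.416, 0.308, 1.634, -0, 1.2, -0.07], TCP at [139.292, -609.287, 250.272] pointing down, gripper open.
Joint ranges: [-3.06, 3.06], [-0.79, 1.96], [0.05, 2.63], [-1.19, 4.34], [0.05, 2.64], [-2.94, 2.94]. Speed limits (rad/s): [2.79, 2.79, 3.14, 3.14, 3.14, 3.14].

### API

Orientations are given as a rotation vector (axis times angle).
In Python, from plant import get_state, get_image, camera_params, hand_in, spot_in, trace, tip_reach gives the robot as it stands.
- The arm moves only by the tool arm_command, never from a script. Its arguments are lists of equal length, an entry for each row: "translation": the shift along the tool's x, y, z in cm, a list of three; "rot": the turn, a rotation vector about the tool's x, y, z in degrees, a list of three; "hand": the closure, from 0 (fully open) to 1 (shut). A call has 1 to 8 rows; each row is the pose to reach, as a shift and turn from the pose measured when the call began, along the tool's axes at that moment; what a row does not reach only later rows make up. A row lasts 1/12 s, in which the tool goes at most 41.7 mm and 7.16 degrees, less where a joint would pass 70% of its speed; a pose out of reach is approached as far as the arm can. A call with a gripper value outside its range is refused whole. The fingers move at their own pace and stop on an object; "squeeze" is the grip in N (left out, the last holds). Time passes only in rows, so rows that repeat a pose let the fingers close. It gives the time, the measured TCP pose, the force and the opening at its end, in the units of the state.
- get_state(): the state, without advancing time (a new reading comes with each control period).
- get_image(name): name is "scene" or "top"; returns the picture (480x640x3 uint8, red, green, blue); there is no depth.
- camera_params(name): a dict with "mtx" (3x3 intrinsics, pixels), "k1" (the pictures are not rectified: a ray, as slopes to the right and down, at radius r is drawn at 1 + k1 r^2 times it, then the intrinsics apply), "camera_from_world" (4x4, takes a point from world to camera coordinates). Camera axes: x right, y down, z forward; pixel columns grow to the right and rows downward; lengths in mm; the calibration is good to about 2 mm. A picture is of the moment at which its call begins. camera_params takes no time and is no camera call.
- hand_in(): hands the job in, once; it reports no verdict.
Trained networks look in the newest picture that a camera, given by its name, has taken for a name from the list of things; names that differ only in an ending like _2 or _b are one class to them, and where a whole thing is asked for, a point or a joint stands for the part that bears it (a point fixed in the world has none). Each returns a list of dicts, best first, with "p" (0 to 1); they miss things now and then, are a little off and sometimes report something else, mostly with a low value. They report only what shows in the picture. A call takes as long as a camera call. They do not tell look-alikes from the thing itself.
- spot_in(camera, name): "bbox" ([left, top, right, bottom] in pixels, round what is visible of it).
- trace(camera, name): "mask" (480x640 bool, what is visible of it) and "bbox" ([left, top, right, bottom] in pixels, round what is visible of it).
The state is a dict: "time": time; "qpos": joint angles; "joint_vel": joint speeds; "tau": joint torques, N m; "tool_pos": TCP position; "tool_rot": TCP orientation; "wrist_force": force on the tool from outside, world axes, zero at the start; "moment": the same for the moment, N m; "grip_width": finger opening in mm.
Only numpy, scipy, OpenCV 4.12 (cv2) and the standard library are available. Lean on these libraries where they do the work, as an engineer would, in place of code of your own. Each camera call takes 0.05 s, during which the arm holds its last target.

### The job

Hang the wide lipped bin that stands on the table on the top louvre of the stand, in the free space to one side of the narrow bin already hanging there, with its lip hooked fully over the rail. Then, with the bin hanging by itself, stand the date stamp upright on its floor. Set things down rather than dropping them, and leave the narrow bin hanging and the other things on the table where they are.

Things in the scene. Friction and masses are not known exactly. Their poses are not given: they have to be found in the camera images.
- rail (a point): Middle of the upper edge of the stand's top louvre strip, z up, y along the rail, x towards the stand's back. The strip is 4 mm thick (2 mm either side of the point), 400 mm long, 24 mm tall; behind it an open channel 24 mm wide, about 25 mm deep, before the panel. Two like strips lie 55 and 110 mm below in the same plane. The edge is 165 mm above the table; nothing of the stand is higher.
- stand: Stand of grey sheet metal fixed to the table, 165 mm tall, 416 mm wide, carrying three level louvres. Origin on the table below the middle of the top louvre's strip; axes as the rail.
- wide_bin: The wide grey plastic bin standing on the table, to be hung: open-topped, 100 mm deep (x) by 110 mm wide (y), 4 mm walls and floor, front and side walls 55 mm high, back wall 84 mm. Loose, 0.10 to 0.21 kg. Origin at the centre of its underside; z up; x from its front (grip tab) to its back (lip).
- wide_bin_tab (a point): Centre of the wide bin's grip tab, in the middle of its front wall: an upright tab 10 mm thick (x), 44 mm wide (y), its top 15 mm above this point, 15 mm above the front wall's rim; straight faces. 55 mm above the bin's underside and 49 mm in front of its origin. Axes as the bin.
- wide_bin_lip (a point): Underside of the wide bin's lip, mid-length, mid-gap; 80 mm above the bin's underside, 54.5 mm behind its origin. The lip runs along the whole back wall and hooks back (+x) and down: gap 9 mm (4.5 mm either side of the point), flange reaching 18 mm below the point, its lower half flared, ending 15 mm behind it. Hung fully, the point lies on the rail's upper edge. Axes as the bin.
- narrow_bin: A second bin of the same shape but only 70 mm wide, hanging on the top louvre with its lip over the rail; must stay hanging. Loose and light. Origin and axes as the wide bin: origin at the centre of its underside, 85 mm above the table; its body reaches 54 mm in front of its origin.
- narrow_bin_lip (a point): Underside of the narrow bin's lip at mid-length, on the rail's upper edge (80 mm above its underside, 54.5 mm behind its origin). Shows where along the rail it hangs; it takes 35 mm to either side.
- date_stamp: Black self-inking date stamp standing on the table, 36 mm (x) by 62 mm (y) by 97 mm tall, 0.07 to 0.11 kg. Origin at the centre of its underside, z up. Loose; nothing of it moves.
- date_stamp_mid (a point): Centre of the date stamp, 48.5 mm above its underside. Grip it by its head, a block 34 mm (x) by 58 mm (y) that fills the top 30 mm, 18.5 to 48.5 mm above this point. Axes as the stamp.
- marker_red: Felt marker lying on the table, 132 mm long (x), 16 mm thick; a bystander. Origin at the centre of its underside.
- mould_plate: Round white pattern plate lying on the table, 56 mm across, 11 mm thick; a bystander. Origin at the centre of its underside.
- pastry_brush: Pastry brush lying on the table, 197 mm long (x), 40 mm wide, 13 mm thick; a bystander. Origin at the centre of its underside.
Not all that is in view belongs to the job. Of the things that look like the date_stamp, the smallest one is meant.

How it is judged:
By the outcome, as a careful person would: the job done as asked, in the order asked, and still so for the second after the job is handed in, with the robot touching nothing.
It also fails if it takes over 64 s, if anything falls off the work surface, if the arm or the gripper's body presses on something with over 40 N, if the wrist force passes 120 N, or if a joint passes its speed limit or range.

## Working session

There is one attempt and no reset: what is moved stays moved. The work goes in short steps, Python scripts to look and compute and a tool call to move; the robot and the scene stay as the last step left them, time stands still between calls to the robot, and variables do not carry over. Pictures are saved under pics/ and viewed, and the job is handed in when it is done.

Besides the shell and the picture viewer there is one more tool, called after "Call:" as name(argument=value, ...) on one line, values as JSON. arm_command: Moves the arm, as the interface text tells. Its arguments: {"type":"object","properties":{"translation":{"type":"array","items":{"type":"array","items":{"type":"number"}}},"rot":{"type":"array","items":{"type":"array","items":{"type":"number"}}},"hand":{"type":"array","items":{"type":"number"}},"squeeze":{"type":"number"}},"required":["translation","rot","hand"]}

```bash
ls; mkdir -p pics; python3 - <<'E'
from plant import *
import cv2,numpy as np
print(get_state())
for n in("scene","top"):
    cv2.imwrite(f"pics/{n}0.png",get_image(n)[:,:,::-1]); p=camera_params(n); print(n,p)
    T=np.array(p["camera_from_world"]);print(-T[:3,:3].T@T[:3,3])
print(get_state()["time"], tip_reach)
E
```

```text
pics
{'time': 0.0, 'qpos': array([-1.41570171e+00,  3.09009990e-01,  1.63522354e+00, -8.73780831e-06,
        1.19967638e+00, -6.96924920e-02]), 'joint_vel': array([ 0.00094522,  0.00127219, -0.00127348,  0.00140182, -0.00125471,
       -0.00053899]), 'tau': array([ 3.85340345e-04, -4.15248406e+01, -2.76663530e+01,  9.29913358e-05,
        1.02101814e-02, -1.29181623e-05]), 'tool_pos': array([ 139.16498826, -608.49894576,  249.02629442]), 'tool_rot': array([ 1.04359104,  1.30894093, -1.0409807 ]), 'wrist_force': array([-0.79949303, -0.08542306,  0.42590219]), 'moment': array([-0.00537363,  0.02532544, -0.02848587]), 'grip_width': 85.34677530473094}
scene {'mtx': array([[503.83000736,   0.        , 319.10010496],
       [  0.        , 503.83000736, 232.12669622],
       [  0.        ,   0.        ,   1.        ]]), 'k1': -0.09404588547265291, 'camera_from_world': array([[ 6.66074508e-01, -7.45858487e-01, -6.31401398e-03,
        -3.18855412e+02],
       [-2.97574576e-01, -2.57961908e-01, -9.19187155e-01,
         2.66811251e+02],
       [ 6.83954766e-01,  6.14126022e-01, -3.93770374e-01,
         7.77316154e+02],
       [ 0.00000000e+00,  0.00000000e+00,  0.00000000e+00,
         1.00000000e+00]])}
[-239.87138116 -646.36395336  549.3202898 ]
top {'mtx': array([[498.21533129,   0.        , 320.07334147],
       [  0.        , 498.21533129, 245.32003969],
       [  0.        ,   0.        ,   1.        ]]), 'k1': -0.0299981849806672, 'camera_from_world': array([[ 1.24099020e-02, -9.99857950e-01, -1.14050060e-02,
         9.10983382e+00],
       [-9.97265909e-01, -1.15451705e-02, -7.29891500e-02,
         5.38082487e+02],
       [ 7.28471092e-02,  1.22796119e-02, -9.97267522e-01,
         1.06495029e+03],
       [ 0.00000000e+00,  0.00000000e+00,  0.00000000e+00,
         1.00000000e+00]])}
[ 458.91971803    2.24361752 1101.41842167]
0.1 19.0
```

View pics/scene0.png

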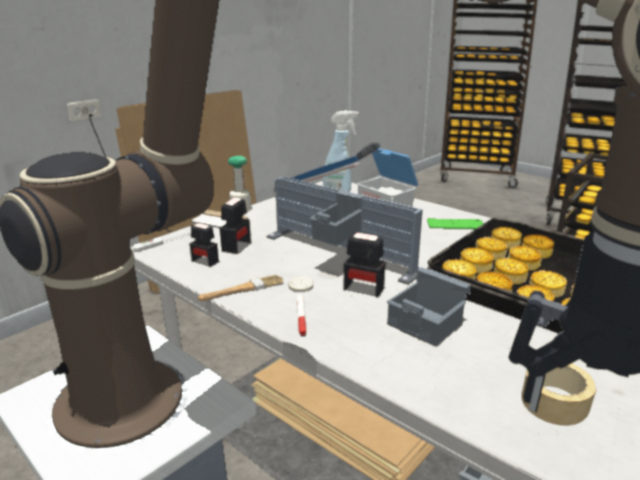

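View pics/top0.png

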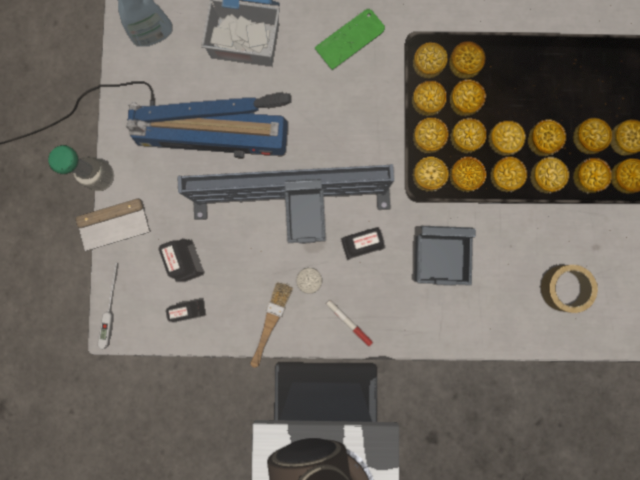

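```bash
cat > h.py <<'E'
from plant import *
import cv2,numpy as np
def ray(cam,uv):
    p=camera_params(cam);T=np.array(p["camera_from_world"]);K=np.array(p["mtx"])
    uv=np.atleast_2d(np.asarray(uv,float)).reshape(-1,1,2)
    n=cv2.undistortPoints(uv,K,np.array([p["k1"],0,0,0,0.])).reshape(-1,2)
    d=np.c_[n,np.ones(len(n))]@T[:3,:3]
    return -T[:3,:3].T@T[:3,3],d
def pz(cam,uv,z):
    o,d=ray(cam,uv); return o+d*((z-o[2])/d[:,2])[:,None]
def proj(cam,P):
    p=camera_params(cam);T=np.array(p["camera_from_world"]);K=np.array(p["mtx"])
    r,_=cv2.Rodrigues(T[:3,:3])
    return cv2.projectPoints(np.atleast_2d(np.asarray(P,float)).reshape(-1,1,3),r,T[:3,3],K,np.array([p["k1"],0,0,0,0.]))[0].reshape(-1,2)
def tri(a,b):
    o1,d1=ray("scene",a);o2,d2=ray("top",b);d1=d1[0];d2=d2[0]
    A=np.c_[d1,-d2];s,*_=np.linalg.lstsq(A,o2-o1,rcond=None)
    p1=o1+s[0]*d1;p2=o2+s[1]*d2
    return (p1+p2)/2,np.linalg.norm(p1-p2)
def show(img,box,name,f):
    l,t,r,b=box
    cv2.imwrite(name,cv2.resize(img[t:b,l:r,::-1],None,fx=f,fy=f,interpolation=cv2.INTER_CUBIC))
E
python3 - <<'E'
from h import *
np.set_printoptions(precision=1,suppress=True)
for c in("top","scene"):
    im=get_image(c); np.save(f"{c}.npy",im)
    for n in("date_stamp","wide_bin","narrow_bin"):
        for r in trace(c,n):
            m=r["mask"]; np.save(f"m_{c}_{n}.npy",m) if n!="date_stamp" else 0
            ys,xs=np.where(m)
            print(c,n,r["p"],r["bbox"],m.sum(),cv2.minAreaRect(np.c_[xs,ys].astype(np.float32)))
im=np.load("top.npy")
show(im,(140,220,500,340),"pics/topcrop.png",2.2)
show(im,(165,150,405,250),"pics/stand.png",3.3)
show(np.load("scene.npy"),(170,170,500,350),"pics/sc.png",2.4)
E
```

```text
top date_stamp 0.94 [166.2, 300.6, 206.8, 324.5] 667 ((185.50001525878906, 311.4999694824219), (19.21938133239746, 39.61545944213867), 78.69007110595703)
top date_stamp 0.69 [345.7, 223.1, 385.3, 259.5] 929 ((363.0850830078125, 242.4440155029297), (23.83379554748535, 40.775115966796875), 75.0685806274414)
top date_stamp 0.59 [157.0, 237.2, 199.8, 283.0] 1242 ((179.3378143310547, 260.31561279296875), (43.564483642578125, 34.231407165527344), 70.46334838867188)
top wide_bin 0.57 [411.8, 224.8, 474.2, 286.6] 3288 ((443.41937255859375, 255.43414306640625), (59.40678405761719, 58.8655891418457), 2.38594388961792)
top narrow_bin 0.63 [285.5, 179.5, 324.6, 241.5] 2324 ((304.82598876953125, 210.693359375), (62.7552490234375, 38.36794662475586), 86.98721313476562)
scene date_stamp 0.94 [220.0, 201.0, 251.0, 255.7] 1274 ((235.0, 226.5), (55.0, 30.0), 90.0)
scene date_stamp 0.92 [341.7, 236.4, 384.4, 298.4] 1967 ((365.2634582519531, 264.1611328125), (42.394920349121094, 59.74238204956055), 8.61564826965332)
scene date_stamp 0.66 [190.1, 224.6, 221.4, 267.6] 943 ((203.0, 244.5), (41.0, 30.0), 90.0)
scene wide_bin 0.61 [383.8, 269.2, 470.2, 347.0] 4391 ((426.1500244140625, 305.54998779296875), (79.68939208984375, 71.15123748779297), 18.43494987487793)
scene wide_bin 0.41 [267.8, 178.6, 423.5, 284.3] 6179 ((345.70758056640625, 228.62786865234375), (161.29693603515625, 76.93781280517578), 14.534454345703125)
scene narrow_bin 0.62 [308.9, 188.9, 365.0, 245.8] 1974 ((336.5082092285156, 217.9098358154297), (50.97163009643555, 54.77412796020508), 5.19442892074585)
```

View pics/topcrop.png

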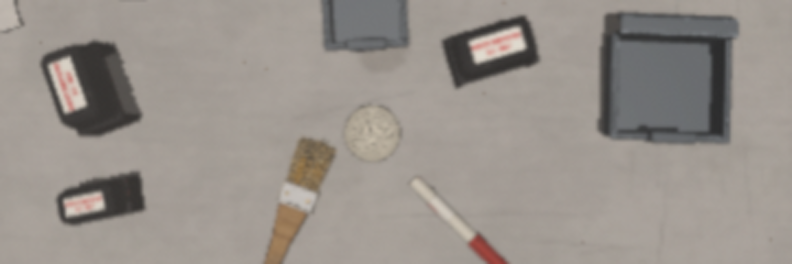

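View pics/stand.png

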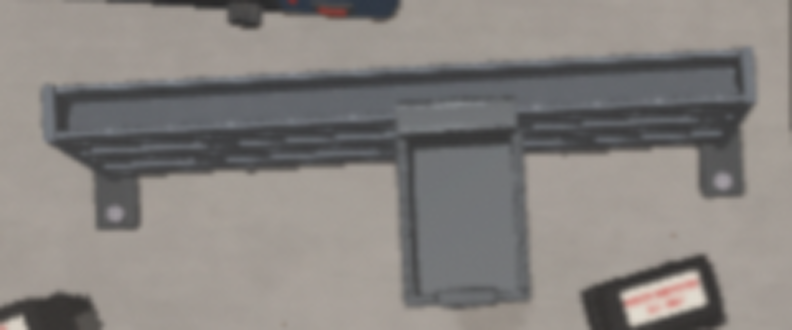

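View pics/sc.png

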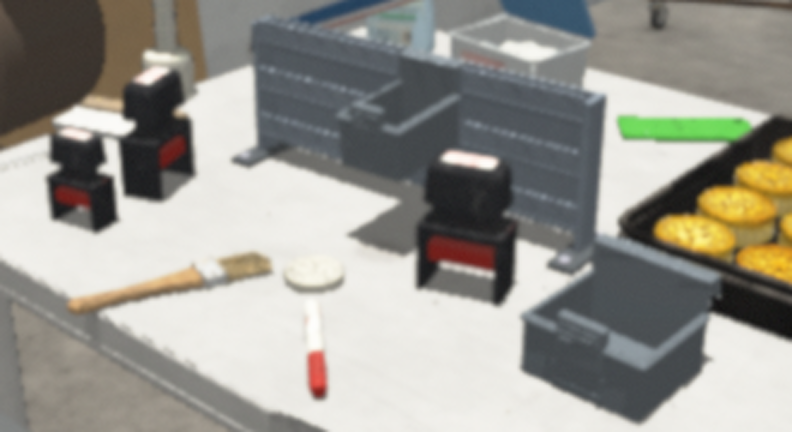

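```bash
cat > fit.py <<'E'
from h import *
from scipy.optimize import minimize
def box(x0,x1,y0,y1,z0,z1): return np.array([[x,y,z] for x in(x0,x1) for y in(y0,y1) for z in(z0,z1)],float)
def binm(w):
    h=w/2
    return [box(-50,50,-h,h,0,4),box(-50,-46,-h,h,0,55),box(-50,50,-h,-h+4,0,55),box(-50,50,h-4,h,0,55),box(46,50,-h,h,0,84),
     box(-54,-44,-22 if w>80 else -17,22 if w>80 else 17,40,70),box(46,63,-h,h,80,84),np.r_[box(59,63,-h,h,71,84),box(66,69.5,-h,h,62,63)]]
def stamp(): return [box(-18,18,-31,31,0,45),box(-17,17,-29,29,67,97),box(-14,14,-22,22,40,70)]
def place(parts,x,y,yaw,z=0):
    c,s=np.cos(yaw),np.sin(yaw);R=np.array([[c,-s,0],[s,c,0],[0,0,1]])
    return [p@R.T+[x,y,z] for p in parts]
S=4
def sil(cam,parts):
    m=np.zeros((480*2,640*2),np.uint8)
    for p in parts:
        q=cv2.convexHull(proj(cam,p).astype(np.float32)).reshape(-1,2)
        cv2.fillConvexPoly(m,np.round((q+.5)*2*16-8).astype(np.int32),255,cv2.LINE_AA,4)
    return cv2.resize(m,(640,480),interpolation=cv2.INTER_AREA)/255.
def iou(cam,parts,mask):
    a=sil(cam,parts);b=mask.astype(float)
    return np.minimum(a,b).sum()/np.maximum(a,b).sum()
def fit(parts,masks,x0,z=0,lock=False):
    f=lambda v:-sum(iou(c,place(parts,v[0],v[1],v[2]/100,z),m) for c,m in masks.items())/len(masks)
    best=None
    for dy in(-8,0,8):
        s=np.array([x0[0],x0[1],x0[2]*100+dy])
        r=minimize(f,s,method="Nelder-Mead",options=dict(initial_simplex=s+np.array([[0,0,0],[10,0,0],[0,10,0],[0,0,8]]),xatol=.1,fatol=1e-5,maxiter=150))
        if best is None or r.fun<best.fun:best=r
    return best.x*[1,1,.01],-best.fun
def draw(cam,img,parts,col):
    for p in parts:
        q=proj(cam,p)
        for i in range(8):
            for j in range(i):
                if np.sum(np.abs(np.array([i>>2&1,i>>1&1,i&1])-[j>>2&1,j>>1&1,j&1]))==1:
                    cv2.line(img,*[tuple(int(v) for v in np.round(q[k]*4+1.5)) for k in(i,j)],col,1,cv2.LINE_AA)
E
python3 - <<'E'
from fit import *
np.set_printoptions(precision=2,suppress=True)
L=pz("top",[[183.2,190.3],[390.8,181.2]],165);print("rail",L,np.linalg.norm(L[1]-L[0]),L.mean(0))
M={c:np.load(f"m_{c}_wide_bin.npy") for c in("top",)}
print(M["top"].sum())
ts={c:trace(c,"wide_bin")[0]["mask"] for c in("top","scene")}
g=pz("top",[[443,255]],30)[0]
for k in(("top",),("scene",),("top","scene")):
    print("wide",k,fit(binm(110),{c:ts[c] for c in k},[g[0],g[1],0.05]))
n={c:np.load(f"m_{c}_narrow_bin.npy") for c in("top","scene")}
g=pz("top",[[305,211]],130)[0]
for k in(("top",),("top","scene")):
    print("narrow",k,fit(binm(70),{c:n[c] for c in k},[g[0],g[1],0.05],85))
sc={c:trace(c,"date_stamp") for c in("top","scene")}
tm=min(sc["top"],key=lambda r:r["mask"].sum())["mask"]; sm=min(sc["scene"],key=lambda r:r["mask"].sum())["mask"]
print([r["bbox"] for r in sc["top"]],[r["bbox"] for r in sc["scene"]])
np.savez("stm.npz",top=tm,scene=sm)
g=pz("top",[[185.5,311.5]],50)[0]
for k in(("top",),("scene",),("top","scene")):
  for yaw in (0.1,-.2):
    print("stamp",k,fit(stamp(),{c:dict(top=tm,scene=sm)[c] for c in k},[g[0],g[1],yaw]))
print(get_state()["time"])
E
```

```text
rail [[ 629.72  276.67  165.  ]
 [ 651.13 -119.2   165.  ]] 396.456538497371 [640.42  78.74 165.  ]
3288
wide ('top',) (array([ 508.35, -247.42,   -0.01]), np.float64(0.9651742213856779))Traceback (most recent call last):
  File "<stdin>", line 9, in <module>
  File "fit.py", line 27, in fit
    r=minimize(f,s,method="Nelder-Mead",options=dict(initial_simplex=s+np.array([[0,0,0],[10,0,0],[0,10,0],[0,0,8]]),xatol=.1,fatol=1e-5,maxiter=150))
    res = _minimize_neldermead(fun, x0, args, callback, bounds=bounds,
                               **options)
    fxcc = func(xcc)
    fx = function(np.copy(x), *(wrapper_args + args))
  File "fit.py", line 23, in <lambda>
    f=lambda v:-sum(iou(c,place(parts,v[0],v[1],v[2]/100,z),m) for c,m in masks.items())/len(masks)
                ~~~^^^^^^^^^^^^^^^^^^^^^^^^^^^^^^^^^^^^^^^^^^^^^^^^^^^^^^^^^^^^^^^^^^^^^
  File "fit.py", line 23, in <genexpr>
    f=lambda v:-sum(iou(c,place(parts,v[0],v[1],v[2]/100,z),m) for c,m in masks.items())/len(masks)
                    ~~~^^^^^^^^^^^^^^^^^^^^^^^^^^^^^^^^^^^^^^^
  File "fit.py", line 20, in iou
    a=sil(cam,parts);b=mask.astype(float)
  File "fit.py", line 16, in sil
    q=cv2.convexHull(proj(cam,p).astype(np.float32)).reshape(-1,2)
                     ~~~~^^^^^^^
  File "h.py", line 12, in proj
    p=camera_params(cam);T=np.array(p["camera_from_world"]);K=np.array(p["mtx"])
ValueError: time passes only in moves, steps and waits
```

```bash
python3 - <<'E'
from plant import *
import pickle
pickle.dump({c:camera_params(c) for c in("top","scene")},open("cp.pkl","wb"))
E
sed -i 's/^import cv2,numpy as np/import cv2,numpy as np,pickle\nCP=pickle.load(open("\.\/cp.pkl","rb"))/; s/camera_params(cam)/CP[cam]/' h.py
cat > m.py <<'E'
from fit import *
np.set_printoptions(precision=2,suppress=True)
ts={c:trace(c,"wide_bin")[0]["mask"] for c in("top","scene")}
g=pz("top",[[443,255]],30)[0]
for k in(("top",),("scene",),("top","scene")):
    w=fit(binm(110),{c:ts[c] for c in k},[g[0],g[1],0.0]);print("wide",k,w)
n={c:np.load(f"m_{c}_narrow_bin.npy") for c in("top","scene")}
g=pz("top",[[305,211]],130)[0]
for k in(("top",),("scene",),("top","scene")):
    nb=fit(binm(70),{c:n[c] for c in k},[g[0],g[1],-0.05],85);print("narrow",k,nb)
sc={c:trace(c,"date_stamp") for c in("top","scene")}
tm=min(sc["top"],key=lambda r:r["mask"].sum())["mask"]; sm=min(sc["scene"],key=lambda r:r["mask"].sum())["mask"]
print([r["bbox"] for r in sc["top"]],[r["bbox"] for r in sc["scene"]])
np.savez("stm.npz",top=tm,scene=sm)
g=pz("top",[[185.5,311.5]],50)[0]
for k in(("top",),("scene",),("top","scene")):
    st=fit(stamp(),{c:dict(top=tm,scene=sm)[c] for c in k},[g[0],g[1],.1]);print("stamp",k,st)
np.savez("fits.npz",w=w[0],n=nb[0],s=st[0])
for c in("top","scene"):
    im=cv2.resize(np.load(c+".npy")[:,:,::-1],None,fx=4,fy=4,interpolation=cv2.INTER_CUBIC)
    draw(c,im,place(binm(110),*w[0]),(0,255,0));draw(c,im,place(binm(70),*nb[0],85),(0,255,255));draw(c,im,place(stamp(),*st[0]),(255,0,255))
    cv2.imwrite(f"big_{c}.png",im)
    for nm,(uu,vv) in dict(w=(443,255) if c=="top" else (427,307),s=(185,311) if c=="top" else (205,244),n=(305,205) if c=="top" else (337,217)).items():
        cv2.imwrite(f"pics/o_{c}_{nm}.png",im[vv*4-200:vv*4+200,uu*4-200:uu*4+200])
    cv2.imwrite(f"pics/o_{c}.png",np.hstack([cv2.imread(f"pics/o_{c}_{k}.png") for k in "ws"]))
print(get_state()["time"])
E
time python3 m.py
```

```text
wide ('top',) (array([ 508.34, -247.42,   -0.01]), np.float64(0.9652048501559045))
wide ('scene',) (array([ 509.72, -246.54,   -0.04]), np.float64(0.9719095962348971))
wide ('top', 'scene') (array([ 508.65, -247.42,   -0.02]), np.float64(0.9663761162949668))
narrow ('top',) (array([587.89,  43.92,   0.06]), np.float64(0.9196677004520486))
narrow ('scene',) (array([583.32,  37.88,   0.13]), np.float64(0.9360941146430805))
narrow ('top', 'scene') (array([587.56,  42.99,   0.07]), np.float64(0.9112638502628969))
[[166.2, 300.6, 206.8, 324.5], [345.7, 223.1, 385.3, 259.5], [157.0, 237.2, 199.8, 283.0]] [[220.0, 201.0, 251.0, 255.7], [341.7, 236.4, 384.4, 298.4], [190.1, 224.6, 221.4, 267.6]]
stamp ('top',) (array([393.14, 295.54,   0.2 ]), np.float64(0.8574047657058693))
stamp ('scene',) (array([395.2 , 305.64,   0.13]), np.float64(0.7866820236613118))
stamp ('top', 'scene') (array([392.  , 299.15,   0.21]), np.float64(0.8077396567372557))
0.8
real	0m30.149s
user	0m16.986s
sys	0m28.741s
```

View pics/o_top.png

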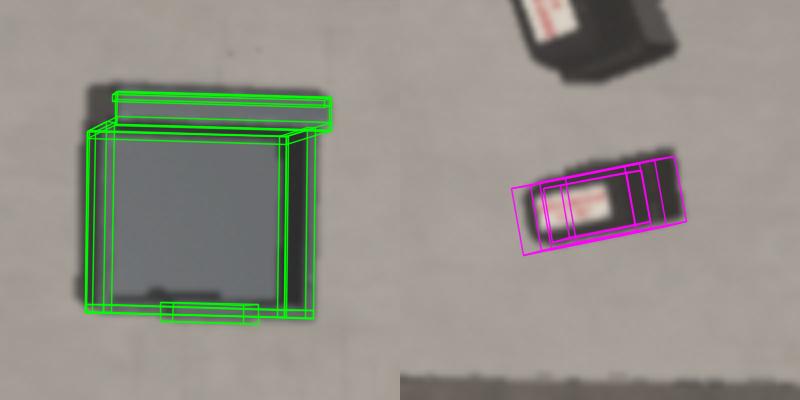

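View pics/o_scene.png

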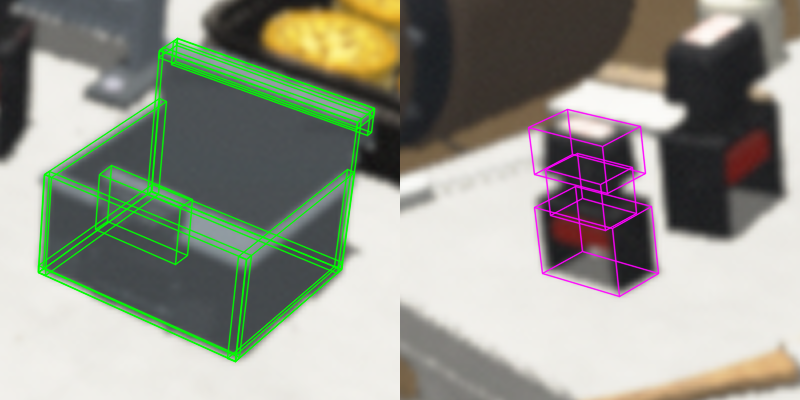

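View pics/o_top_n.png

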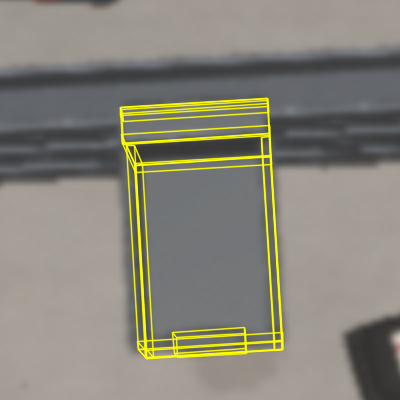

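```bash
python3 - <<'E'
from h import *
im=np.load("top.npy")
show(im,(405,215,485,295),"pics/w10.png",7.4)
show(im,(280,170,330,250),"pics/n10.png",7.4)
show(im,(160,290,215,335),"pics/s10.png",10)
im=np.load("scene.npy")
show(im,(185,215,225,270),"pics/ss10.png",10)
E
```

```text
(no output)
```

View pics/w10.png

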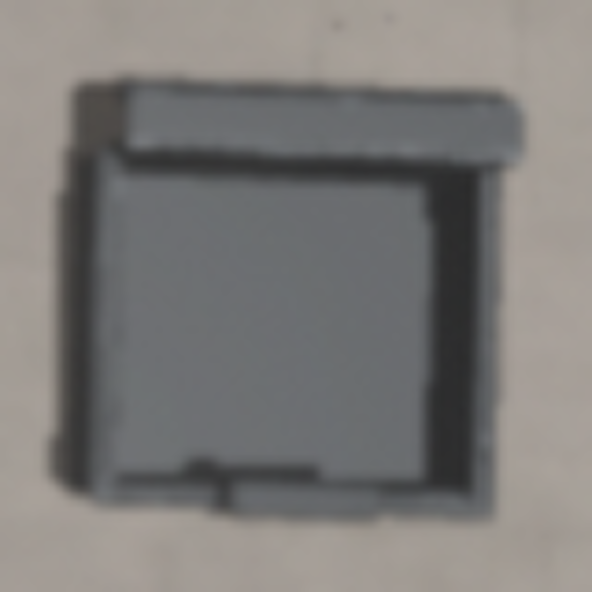

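View pics/n10.png

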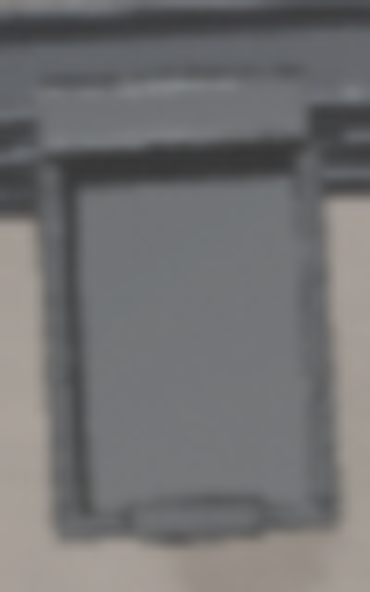

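View pics/s10.png

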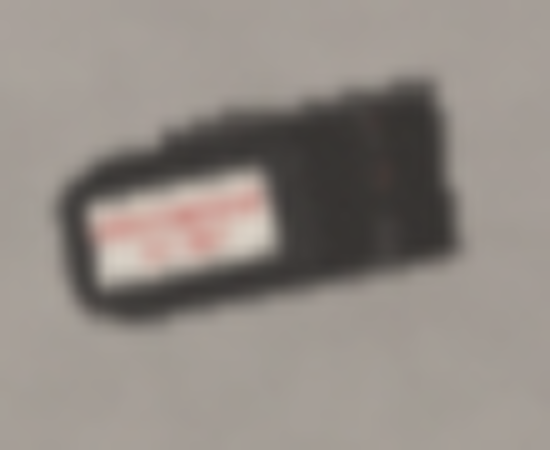

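View pics/ss10.png

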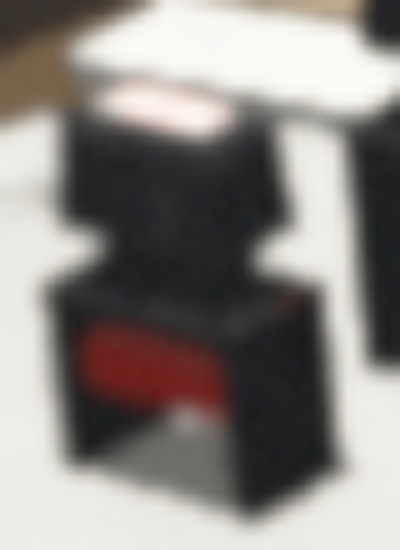

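```bash
python3 - <<'E'
from h import *
np.set_printoptions(precision=1,suppress=True)
# label centres
print(tri([201.7,225.8],[178.3,313]))
print(tri([170+155/2.4,170+78/2.4],[140+68/2.2,220+83/2.2]))
print(tri([170+470/2.4,170+160/2.4],[140+497/2.2,220+45/2.2]))
# small stamp base corners in scene at z=0, crop px
c=np.array([[70,465],[245,520],[340,470]])/10+[185,215]
print(pz("scene",c,0))
c=np.array([[460,255],[435,85]])/10+[160,290]
print(pz("top",c,0))
c=np.array([[85,320],[60,190],[100,165],[300,120],[300,290]])/10+[160,290]
print(pz("top",c,97))
# stamp head label top corners
c=np.array([[85,208],[100,290],[262,165],[280,255]])/10+[160,290]
print(pz("top",c,97))
E
```

```text
(array([393. , 298.1,  95.9]), np.float64(1.9527469468718048))
(array([503.6, 308.2, 122. ]), np.float64(3.153121148211915))
(array([541. , -75.8, 126.1]), np.float64(0.6388150885099042))
[[372.6 324.4   0. ]
 [383.3 267.6   0. ]
 [415.2 271.8   0. ]]
[[381.3 265.4   0. ]
 [418.6 272.    0. ]]
[[374.  317.8  97. ]
 [399.9 323.7  97. ]
 [405.1 315.7  97. ]
 [414.7 275.4  97. ]
 [380.7 274.4  97. ]]
[[396.4 318.5  97. ]
 [380.  314.9  97. ]
 [405.6 282.8  97. ]
 [387.6 278.6  97. ]]
```

```bash
cat > go.py <<'E'
from plant import get_state
import numpy as np,sys
from scipy.spatial.transform import Rotation as Ro
np.set_printoptions(precision=3,suppress=True)
def yawR(yaw,sgn=1):
    # tool x down, tool z = sgn * bin x axis
    z=sgn*np.array([np.cos(yaw),np.sin(yaw),0]);x=np.array([0,0,-1.]);y=np.cross(z,x)
    return np.c_[x,y,z]
def rel(p,R):
    s=get_state();R0=Ro.from_rotvec(s["tool_rot"]).as_matrix()
    t=R0.T@(np.array(p)-s["tool_pos"])/10
    r=Ro.from_matrix(R0.T@R).as_rotvec(degrees=True)
    return t,r
if __name__=="__main__":
    x,y,z,yaw=map(float,sys.argv[1:5])
    s=get_state();print(round(s["time"],2),s["tool_pos"],"q",s["qpos"],"F",s["wrist_force"],"w",s["grip_width"])
    R0=Ro.from_rotvec(s["tool_rot"]).as_matrix();print(R0)
    for g in(1,-1):
        t,r=rel([x,y,z],yawR(yaw,g));print(g,"t",t,"r",r)
E
python3 go.py 459.6 -246.6 150 -0.02
```

```text
0.8 [ 139.277 -609.323  250.302] q [-1.416  0.308  1.634 -0.     1.2   -0.07 ] F [-0.602  0.007 -0.302] w 85.62794160573034
[[ 0.     0.975  0.223]
 [-0.     0.223 -0.975]
 [-1.    -0.     0.   ]]
1 t [ 10.027  39.311 -28.221] r [-75.975   0.004   0.004]
-1 t [ 10.027  39.311 -28.221] r [104.025   0.004  -0.004]
```

Call:
arm_command(translation=[[10.0, 39.3, -28.2], [10.0, 39.3, -28.2], [10.0, 39.3, -28.2], [10.0, 39.3, -28.2], [10.0, 39.3, -28.2], [10.0, 39.3, -28.2], [10.0, 39.3, -28.2], [10.0, 39.3, -28.2]], rot=[[-76, 0, 0], [-76, 0, 0], [-76, 0, 0], [-76, 0, 0], [-76, 0, 0], [-76, 0, 0], [-76, 0, 0], [-76, 0, 0]], hand=[0, 0, 0, 0, 0, 0, 0, 0], squeeze=60)

```text
time: 1.47
tool_pos: [356.5, -363.2, 182.8]
tool_rot: [0.266, 1.553, -0.268]
wrist_force: [0.2, -1.0, -0.6]
grip_width: 85.4
```

```bash
python3 go.py 459.6 -246.6 150 -0.02
```

```text
1.47 [ 356.486 -363.208  182.812] q [-0.88   0.164  1.962  0.     1.014 -0.54 ] F [ 0.219 -0.976 -0.557] w 85.35265938309635
[[ 0.001  0.334  0.943]
 [-0.001  0.943 -0.334]
 [-1.    -0.001  0.001]]
1 t [ 3.279 14.435  5.826] r [-18.349   0.048   0.039]
-1 t [ 3.279 14.435  5.826] r [161.651   0.055  -0.069]
```

Call:
arm_command(translation=[[3.28, 14.43, 5.83], [3.28, 14.43, 5.83], [3.28, 14.43, 5.83], [3.28, 14.43, 5.83], [3.28, 14.43, 5.83], [3.28, 14.43, 5.83]], rot=[[-18.35, 0.05, 0.04], [-18.35, 0.05, 0.04], [-18.35, 0.05, 0.04], [-18.35, 0.05, 0.04], [-18.35, 0.05, 0.04], [-18.35, 0.05, 0.04]], hand=[0, 0, 0, 0, 0, 0])

```text
time: 1.97
tool_pos: [460.4, -245.0, 149.6]
tool_rot: [0.013, 1.572, -0.012]
wrist_force: [-0.7, 0.6, -0.1]
grip_width: 85.4
```

```bash
python3 go.py 459.6 -246.6 56 -0.02; python3 - <<'E'
from h import *
show(get_image("scene"),(340,150,560,370),"pics/a1.png",2.7)
show(get_image("top"),(380,190,510,320),"pics/a2.png",4.5)
E
```

```text
1.97 [ 460.355 -245.038  149.607] q [-0.572  0.235  1.954 -0.     0.953 -0.556] F [-0.732  0.644 -0.072] w 85.39252770199452
[[-0.001  0.016  1.   ]
 [ 0.     1.    -0.016]
 [-1.     0.    -0.001]]
1 t [ 9.361 -0.159 -0.064] r [ 0.241 -0.053 -0.013]
-1 t [ 9.361 -0.159 -0.064] r [-179.759    0.02    -0.082]
```

View pics/a1.png

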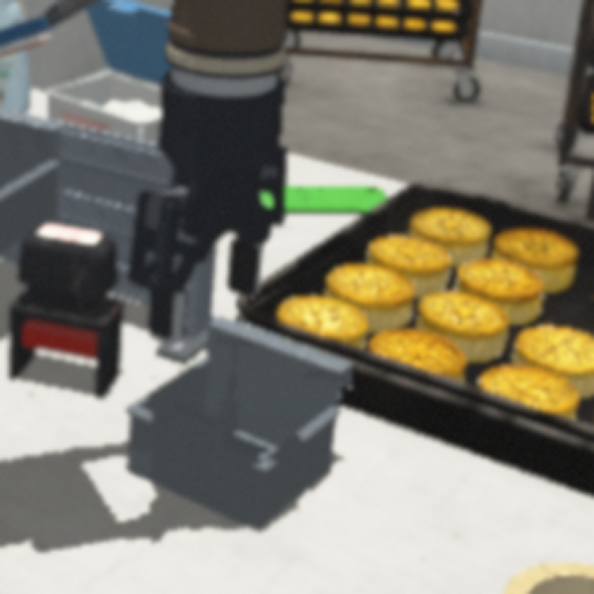

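View pics/a2.png

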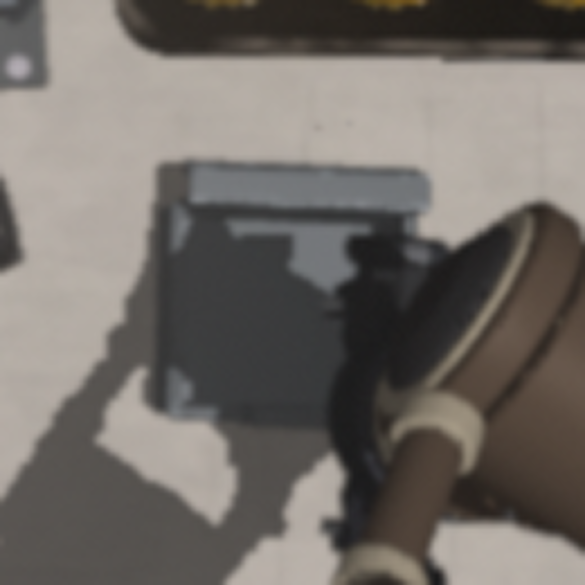

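Call:
arm_command(translation=[[3.5, -0.16, -0.06], [6.5, -0.16, -0.06], [8.5, -0.16, -0.06], [9.35, -0.16, -0.06], [9.35, -0.16, -0.06], [9.35, -0.16, -0.06]], rot=[[0.24, 0, 0], [0.24, 0, 0], [0.24, 0, 0], [0.24, 0, 0], [0.24, 0, 0], [0.24, 0, 0]], hand=[0, 0, 0, 0, 0, 0])

```text
time: 2.57
tool_pos: [458.7, -249.9, 57.2]
tool_rot: [0.019, 1.571, -0.021]
wrist_force: [-0.4, 0.6, -0.3]
grip_width: 85.6
```

```bash
python3 go.py 459.6 -246.6 56 -0.02; python3 - <<'E'
from h import *
show(get_image("scene"),(360,200,520,360),"pics/b1.png",3.7)
E
```

```text
2.57 [ 458.679 -249.924   57.162] q [-0.582  0.388  1.989 -0.001  0.764 -0.556] F [-0.421  0.577 -0.337] w 85.58914418991726
[[ 0.     0.026  1.   ]
 [-0.001  1.    -0.026]
 [-1.    -0.001  0.   ]]
1 t [0.116 0.335 0.084] r [-0.318  0.012  0.054]
-1 t [0.116 0.335 0.084] r [179.682   0.085  -0.019]
```

View pics/b1.png

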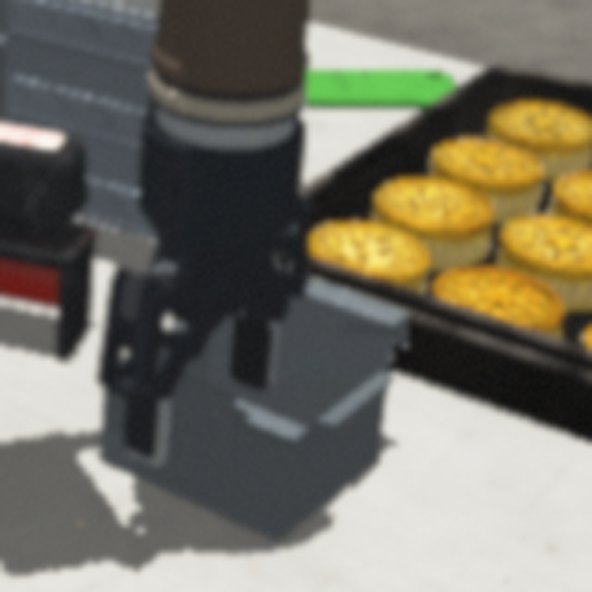

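Call:
arm_command(translation=[[0.1, 0.2, 0.08], [0.1, 0.2, 0.08], [0.1, 0.2, 0.08], [0.1, 0.2, 0.08], [0.1, 0.2, 0.08], [0.1, 0.2, 0.08], [0.1, 0.2, 0.08], [0.1, 0.2, 0.08]], rot=[[-0.3, 0, 0], [-0.3, 0, 0], [-0.3, 0, 0], [-0.3, 0, 0], [-0.3, 0, 0], [-0.3, 0, 0], [-0.3, 0, 0], [-0.3, 0, 0]], hand=[0, 0.3, 0.5, 0.7, 0.85, 1, 1, 1], squeeze=60)

```text
time: 3.28
tool_pos: [460.5, -248.3, 57.2]
tool_rot: [0.014, 1.569, -0.017]
wrist_force: [-0.4, 0.2, 2.1]
grip_width: 9.0
```

Call:
arm_command(translation=[[0, 0, 0], [0, 0, 0], [0, 0, 0], [0, 0, 0]], rot=[[0, 0, 0], [0, 0, 0], [0, 0, 0], [0, 0, 0]], hand=[1, 1, 1, 1])

```text
time: 3.62
tool_pos: [460.5, -248.3, 57.1]
tool_rot: [0.014, 1.569, -0.017]
wrist_force: [0.0, 0.1, 1.8]
grip_width: 9.3
```

```bash
python3 go.py 459.6 -246.6 240 -0.02;python3 - <<'E'
from h import *
print(get_state()["tool_pos"]);get_image("top");print(get_state()["tool_pos"])
E
```

```text
3.62 [ 460.469 -248.262   57.147] q [-0.577  0.388  1.989 -0.001  0.762 -0.557] F [0.005 0.078 1.787] w 9.34726612403532
[[ 0.002  0.02   1.   ]
 [-0.002  1.    -0.02 ]
 [-1.    -0.002  0.002]]
1 t [-18.286   0.126  -0.055] r [0.01  0.111 0.121]
-1 t [-18.286   0.126  -0.055] r [-179.99    -0.19     0.175]
[ 460.46860152 -248.26191388   57.14743529]
[ 460.48283059 -248.25573762   57.14363111]
```

Call:
arm_command(translation=[[-3, 0, 0], [-7, 0, 0], [-11, 0, 0], [-15, 0, 0], [-18.3, 0, 0], [-18.3, 0, 0], [-18.3, 0, 0]], rot=[[0, 0, 0], [0, 0, 0], [0, 0, 0], [0, 0, 0], [0, 0, 0], [0, 0, 0], [0, 0, 0]], hand=[1, 1, 1, 1, 1, 1, 1])

```text
time: 4.25
tool_pos: [461.2, -248.6, 242.3]
tool_rot: [0.012, 1.565, -0.019]
wrist_force: [0.1, 0.3, -2.0]
grip_width: 9.3
```

```bash
python3 go.py 522 172 240 0.054; python3 - <<'E'
from h import *
show(get_image("scene"),(340,60,560,340),"pics/c1.png",2.1)
E
```

```text
4.25 [ 461.206 -248.579  242.299] q [-0.577  0.117  1.883 -0.001  1.134 -0.557] F [ 0.099  0.252 -2.003] w 9.263853400028966
[[ 0.006  0.02   1.   ]
 [-0.005  1.    -0.02 ]
 [-1.    -0.005  0.006]]
1 t [ 0.062 42.17   5.247] r [-4.225  0.335  0.284]
-1 t [ 0.062 42.17   5.247] r [175.773   0.435  -0.515]
```

View pics/c1.png

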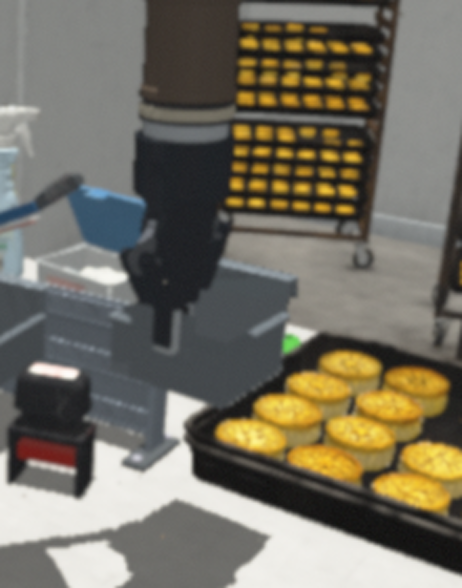

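Call:
arm_command(translation=[[0, 3, 0.4], [0, 7, 0.9], [0, 11, 1.4], [0, 15, 1.9], [0, 19, 2.4], [0, 23, 2.9], [0, 27, 3.4], [0, 31, 3.9]], rot=[[-0.5, 0, 0], [-1, 0, 0], [-1.5, 0, 0], [-2, 0, 0], [-2.5, 0, 0], [-3, 0, 0], [-3.5, 0, 0], [-4.2, 0.3, 0.3]], hand=[1, 1, 1, 1, 1, 1, 1, 1])

```text
time: 4.97
tool_pos: [501.9, 63.6, 235.7]
tool_rot: [-0.04, 1.581, 0.045]
wrist_force: [0.9, -0.8, -2.4]
grip_width: 9.5
```

```bash
python3 go.py 522 172 240 0.054
```

```text
4.97 [501.941  63.563 235.685] q [ 0.038  0.1    1.917  0.004  1.136 -0.018] F [ 0.931 -0.753 -2.385] w 9.450030084439348
[[-0.011 -0.054  0.998]
 [ 0.003  0.999  0.054]
 [-1.     0.004 -0.011]]
1 t [-0.421 10.721  2.586] r [ 0.011 -0.623 -0.206]
-1 t [-0.421 10.721  2.586] r [-179.986    0.324   -0.979]
```

Call:
arm_command(translation=[[-0.2, 4, 1.0], [-0.4, 7.5, 1.9], [-0.4, 10.7, 2.6], [-0.4, 10.7, 2.6], [-0.4, 10.7, 2.6], [-0.4, 10.7, 2.6]], rot=[[0, -0.3, -0.1], [0, -0.6, -0.2], [0, -0.6, -0.2], [0, -0.6, -0.2], [0, -0.6, -0.2], [0, -0.6, -0.2]], hand=[1, 1, 1, 1, 1, 1])

```text
time: 5.47
tool_pos: [520.1, 171.2, 236.8]
tool_rot: [-0.045, 1.577, 0.042]
wrist_force: [-0.1, -0.5, -1.9]
grip_width: 9.2
```

```bash
python3 go.py 524 172 188 0.054; python3 - <<'E'
from h import *
i=get_image("scene");np.save("sc2.npy",i);show(i,(180,110,440,310),"pics/d1.png",3)
i=get_image("top");np.save("top2.npy",i);show(i,(165,130,415,260),"pics/d2.png",3.2)
E
```

```text
5.47 [520.144 171.219 236.798] q [ 0.239  0.177  1.825 -0.     1.145  0.184] F [-0.13  -0.48  -1.858] w 9.188111068111937
[[-0.006 -0.055  0.998]
 [-0.002  0.998  0.055]
 [-1.    -0.002 -0.006]]
1 t [4.877 0.065 0.421] r [ 0.062 -0.366  0.094]
-1 t [4.877 0.065 0.421] r [-179.937   -0.148   -0.575]
```

View pics/d1.png

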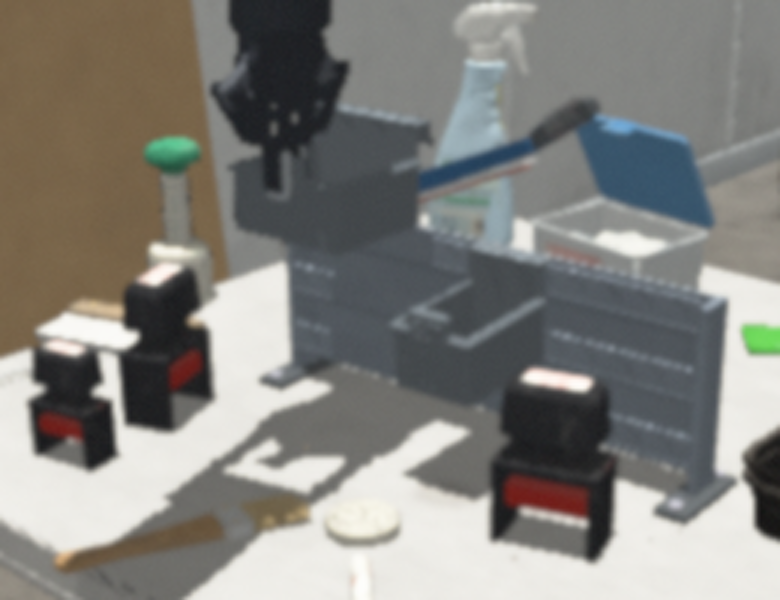

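View pics/d2.png

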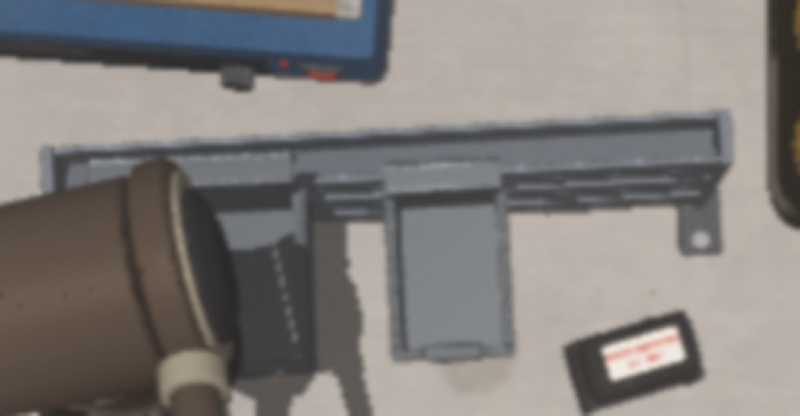

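```bash
cat > ov.py <<'E'
from fit import *
from scipy.spatial.transform import Rotation as Ro
def held():
    s=get_state();R=Ro.from_rotvec(s["tool_rot"]).as_matrix()
    bx,by,bz=R[:,2],R[:,1],-R[:,0]; B=np.c_[bx,by,bz]
    o=s["tool_pos"]-B@np.array([-49,-1.9,57.15]); return B,o
E
python3 - <<'E'
from ov import *
B,o=held();lip=B@[54.5,0,80]+o;print("lip",lip)
S=cv2.INTER_CUBIC
for c,f in(("top","top2"),("scene","sc2")):
    im=cv2.resize(np.load(f+".npy")[:,:,::-1],None,fx=4,fy=4,interpolation=S)
    draw(c,im,[p@B.T+o for p in binm(110)],(0,255,0))
    rc=np.array([640.42,78.74,165]);ux=np.array([np.cos(.054),np.sin(.054),0]);uy=np.array([-ux[1],ux[0],0])
    strip=np.array([rc+ux*a+uy*b+[0,0,h] for a in(-2,2) for b in(-200,200) for h in(-24,0)])
    draw(c,im,[strip],(0,255,255))
    l,t,w,h=(170,150,130,100) if c=="top" else (245,135,180,140)
    o_=im[t*4:(t+h)*4,l*4:(l+w)*4]; cv2.imwrite(f"pics/e_{c}.png",cv2.resize(o_,None,fx=1.5 if c=="top" else 1.1,fy=1.5 if c=="top" else 1.1))
E
```

```text
lip [624.30041754 177.85122962 260.36541317]
```

View pics/e_top.png

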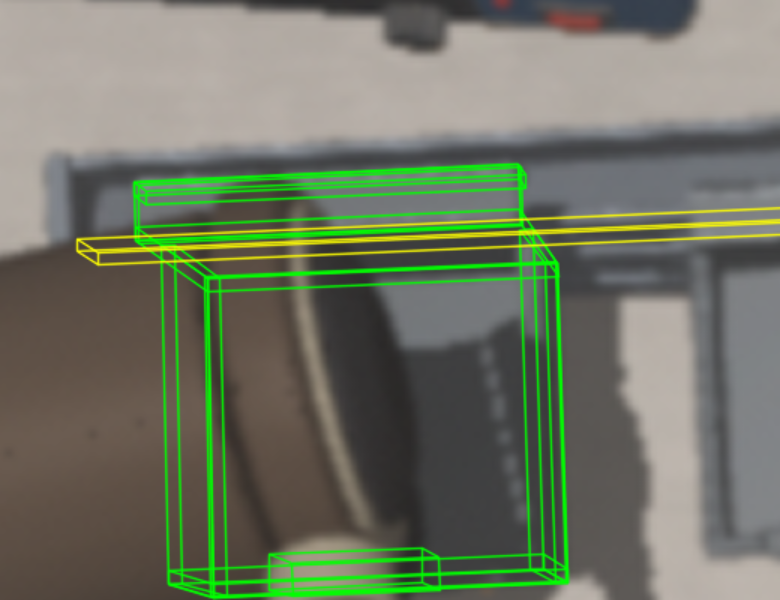

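View pics/e_scene.png

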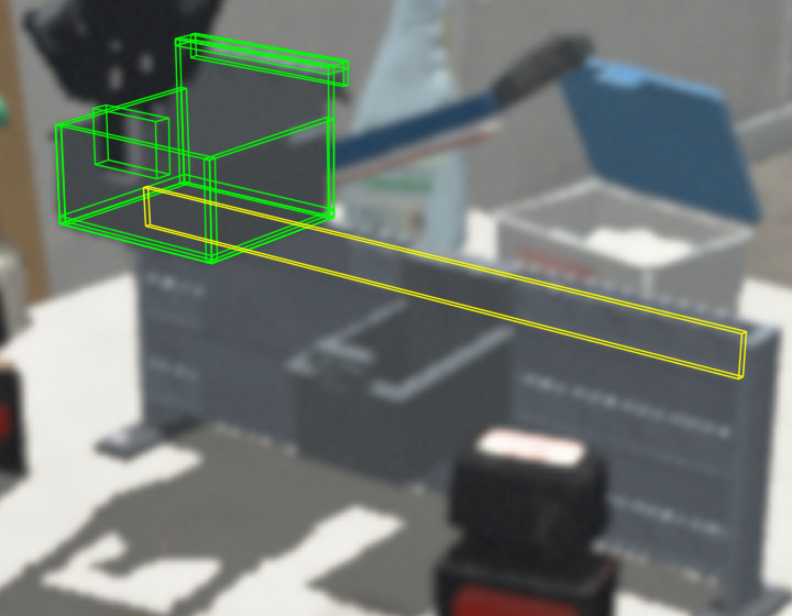

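```bash
python3 - <<'E'
from h import *
im=np.load("top.npy")
a=im[170:200,320:400,::-1];b=im[175:205,175:255,::-1]
f=9
A=cv2.resize(a,None,fx=f,fy=f,interpolation=cv2.INTER_CUBIC);B=cv2.resize(b,None,fx=f,fy=f,interpolation=cv2.INTER_CUBIC)
rc=np.array([640.42,78.74,165]);ux=np.array([np.cos(.054),np.sin(.054),0]);uy=np.array([-ux[1],ux[0],0])
for X,(l,t) in((A,(320,170)),(B,(175,175))):
    for s in range(-200,201,20):
        for dx,col in((0,(0,255,255)),(26,(0,255,0))):
            q=(proj("top",rc+ux*dx+uy*s)[0]-[l,t]+.5)*f-.5
            cv2.circle(X,tuple(int(v) for v in q),2,col,-1)
cv2.imwrite("pics/f.png",np.vstack([A,B]))
E
```

```text
(no output)
```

View pics/f.png

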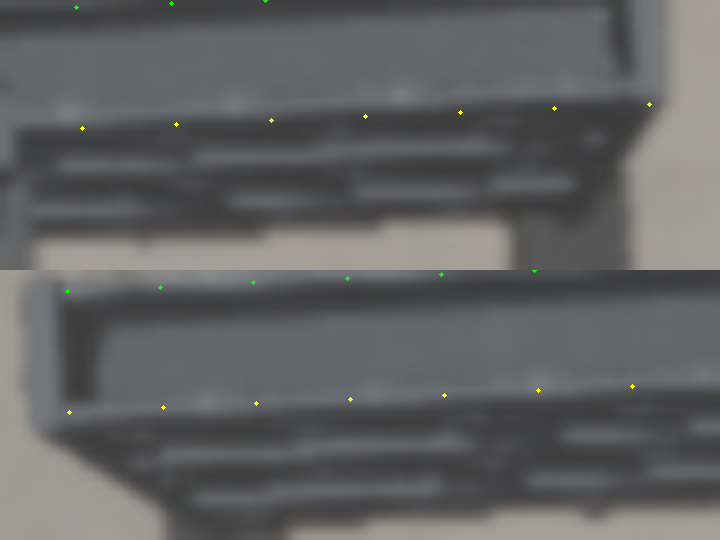

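```bash
python3 - <<'E'
from h import *
g=np.load("top.npy").astype(np.float32).mean(2)
rc=np.array([640.42,78.74,165]);ux=np.array([np.cos(.057),np.sin(.057),0]);uy=np.array([-ux[1],ux[0],0])
for a,b in((70,120),(120,185),(-110,-60),(-150,-110),(-185,-150)):
    print(a,b)
    out=[]
    for d in np.arange(-8,9,1.):
        P=np.array([rc+ux*d+uy*s for s in np.arange(a,b,2)]);q=proj("top",P).astype(np.float32)
        out.append(cv2.remap(g,q[:,0].reshape(1,-1),q[:,1].reshape(1,-1),cv2.INTER_LINEAR).mean())
    print(dict(zip(range(-8,9),np.round(out).astype(int))))
E
```

```text
70 120
{-8: np.int64(74), -7: np.int64(70), -6: np.int64(68), -5: np.int64(68), -4: np.int64(67), -3: np.int64(69), -2: np.int64(74), -1: np.int64(84), 0: np.int64(96), 1: np.int64(106), 2: np.int64(108), 3: np.int64(106), 4: np.int64(105), 5: np.int64(104), 6: np.int64(103), 7: np.int64(104), 8: np.int64(104)}
120 185
{-8: np.int64(84), -7: np.int64(76), -6: np.int64(71), -5: np.int64(69), -4: np.int64(68), -3: np.int64(71), -2: np.int64(78), -1: np.int64(90), 0: np.int64(102), 1: np.int64(107), 2: np.int64(107), 3: np.int64(105), 4: np.int64(104), 5: np.int64(103), 6: np.int64(103), 7: np.int64(103), 8: np.int64(103)}
-110 -60
{-8: np.int64(87), -7: np.int64(84), -6: np.int64(79), -5: np.int64(74), -4: np.int64(72), -3: np.int64(71), -2: np.int64(71), -1: np.int64(75), 0: np.int64(83), 1: np.int64(94), 2: np.int64(104), 3: np.int64(109), 4: np.int64(109), 5: np.int64(107), 6: np.int64(105), 7: np.int64(104), 8: np.int64(103)}
-150 -110
{-8: np.int64(95), -7: np.int64(93), -6: np.int64(85), -5: np.int64(76), -4: np.int64(70), -3: np.int64(66), -2: np.int64(65), -1: np.int64(68), 0: np.int64(75), 1: np.int64(87), 2: np.int64(99), 3: np.int64(107), 4: np.int64(109), 5: np.int64(107), 6: np.int64(105), 7: np.int64(104), 8: np.int64(104)}
-185 -150
{-8: np.int64(82), -7: np.int64(78), -6: np.int64(74), -5: np.int64(69), -4: np.int64(66), -3: np.int64(65), -2: np.int64(64), -1: np.int64(66), 0: np.int64(72), 1: np.int64(82), 2: np.int64(95), 3: np.int64(105), 4: np.int64(107), 5: np.int64(107), 6: np.int64(105), 7: np.int64(104), 8: np.int64(104)}
```

```bash
python3 go.py 530.3 169.4 174 0.065
```

```text
5.57 [520.954 170.443 237.945] q [ 0.237  0.176  1.825 -0.     1.145  0.184] F [-0.182 -0.367 -1.89 ] w 9.412386228751885
[[-0.004 -0.053  0.999]
 [-0.001  0.999  0.053]
 [-1.    -0.001 -0.004]]
1 t [ 6.391 -0.147  0.954] r [-0.688 -0.237  0.057]
-1 t [ 6.391 -0.147  0.954] r [179.312   0.089   0.371]
```

Call:
arm_command(translation=[[1.5, -0.15, 0.95], [3.5, -0.15, 0.95], [5.5, -0.15, 0.95], [6.4, -0.15, 0.95], [6.4, -0.15, 0.95], [6.4, -0.15, 0.95], [6.4, -0.15, 0.95]], rot=[[-0.3, -0.2, 0], [-0.7, -0.2, 0], [-0.7, -0.2, 0], [-0.7, -0.2, 0], [-0.7, -0.2, 0], [-0.7, -0.2, 0], [-0.7, -0.2, 0]], hand=[1, 1, 1, 1, 1, 1, 1])

```text
time: 6.15
tool_pos: [531.2, 169.1, 175.1]
tool_rot: [-0.051, 1.569, 0.05]
wrist_force: [-0.5, 0.2, -1.9]
grip_width: 9.1
```

```bash
python3 - <<'E'
from ov import *
i1=get_image("top");i2=get_image("scene")
B,o=held();lip=B@[54.5,0,80]+o;print("lip",lip,get_state()["wrist_force"],np.arctan2(B[1,0],B[0,0]))
rc=np.array([636.0,178.6,165]);ux=np.array([np.cos(.065),np.sin(.065),0]);uy=np.array([-ux[1],ux[0],0])
for c,i in(("top",i1),("scene",i2)):
    im=cv2.resize(i[:,:,::-1],None,fx=4,fy=4,interpolation=cv2.INTER_CUBIC);raw=im.copy()
    draw(c,im,[p@B.T+o for p in binm(110)],(0,255,0))
    strip=np.array([rc+ux*a+uy*b+[0,0,h] for a in(-2,2) for b in(-300,100) for h in(-24,0)])
    draw(c,im,[strip],(0,255,255))
    l,t,w,h=(170,160,130,75) if c=="top" else (225,135,130,100)
    sl=np.s_[t*4:(t+h)*4,l*4:(l+w)*4]
    cv2.imwrite(f"pics/g_{c}.png",np.vstack([im[sl],raw[sl]]) if c=="top" else np.hstack([im[sl],raw[sl]])[:,:])
    p=cv2.imread(f"pics/g_{c}.png");k=min(800/p.shape[1],600/p.shape[0]);cv2.imwrite(f"pics/g_{c}.png",cv2.resize(p,None,fx=k,fy=k))
E
python3 go.py 530.3 169.4 160 0.065
```

```text
lip [634.60804952 178.04620534 198.67341057] [-0.08318662 -0.36316898 -2.03649034] 0.06484669283851693
6.25 [531.506 169.437 175.57 ] q [ 0.231  0.263  1.856 -0.001  1.02   0.167] F [-0.083 -0.363 -2.036] w 8.959891515228795
[[ 0.002 -0.065  0.998]
 [-0.     0.998  0.065]
 [-1.    -0.     0.002]]
1 t [ 1.557  0.005 -0.124] r [-0.009  0.141  0.025]
-1 t [ 1.557  0.005 -0.124] r [179.991   0.04   -0.221]
```

View pics/g_top.png

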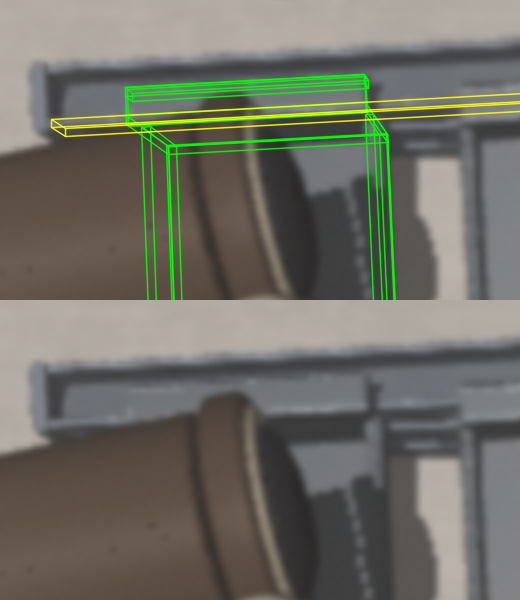

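View pics/g_scene.png

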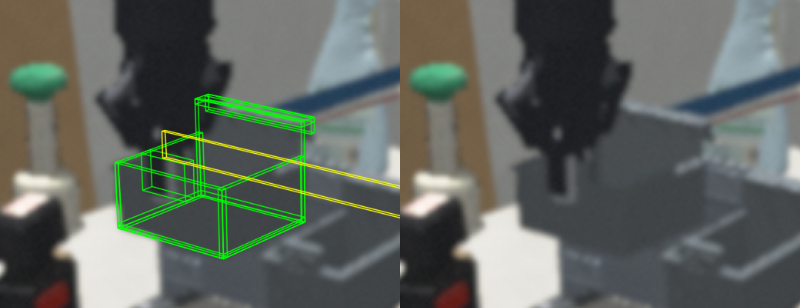

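Call:
arm_command(translation=[[0.6, 0, -0.05], [1.2, 0, -0.1], [1.7, 0, -0.1], [1.7, 0, -0.1], [1.7, 0, -0.1]], rot=[[0, 0.1, 0], [0, 0.1, 0], [0, 0.1, 0], [0, 0.1, 0], [0, 0.1, 0]], hand=[1, 1, 1, 1, 1])

```text
time: 6.67
tool_pos: [529.8, 169.3, 157.7]
tool_rot: [-0.052, 1.571, 0.05]
wrist_force: [-0.1, 0.6, -1.7]
grip_width: 9.0
```

```bash
python3 go.py 531.3 169.4 153 0.065
```

```text
6.67 [529.815 169.282 157.729] q [ 0.231  0.286  1.869 -0.001  0.988  0.167] F [-0.112  0.592 -1.655] w 9.038645339110163
[[-0.001 -0.065  0.998]
 [-0.001  0.998  0.065]
 [-1.    -0.001 -0.001]]
1 t [0.473 0.003 0.149] r [-0.    -0.061  0.044]
-1 t [0.473 0.003 0.149] r [180.      0.069   0.096]
```

Call:
arm_command(translation=[[0.2, 0, 0.1], [0.4, 0, 0.2], [0.7, 0, 0.25], [0.7, 0, 0.25], [0.7, 0, 0.25]], rot=[[0, 0, 0], [0, 0, 0], [0, 0, 0], [0, 0, 0], [0, 0, 0]], hand=[1, 1, 1, 1, 1])

```text
time: 7.08
tool_pos: [532.2, 169.4, 150.4]
tool_rot: [-0.052, 1.572, 0.05]
wrist_force: [0.9, 0.3, -1.9]
grip_width: 9.1
```

```bash
python3 go.py 532.5 169.4 143 0.065
```

```text
7.08 [532.169 169.396 150.415] q [ 0.231  0.3    1.867 -0.001  0.976  0.166] F [ 0.904  0.327 -1.898] w 9.052778951743822
[[-0.002 -0.065  0.998]
 [-0.001  0.998  0.065]
 [-1.    -0.001 -0.002]]
1 t [ 0.741 -0.001  0.034] r [-0.002 -0.095  0.049]
-1 t [ 0.741 -0.001  0.034] r [179.997   0.077   0.15 ]
```

Call:
arm_command(translation=[[0.2, 0, 0.02], [0.4, 0, 0.03], [0.6, 0, 0.03], [0.65, 0, 0.03], [0.65, 0, 0.03]], rot=[[0, 0, 0], [0, 0, 0], [0, 0, 0], [0, 0, 0], [0, 0, 0]], hand=[1, 1, 1, 1, 1])

```text
time: 7.5
tool_pos: [532.2, 169.4, 143.6]
tool_rot: [-0.052, 1.573, 0.05]
wrist_force: [-0.1, 0.6, -1.9]
grip_width: 9.5
```

```bash
python3 go.py 532.5 169.4 141.5 0.065
```

```text
7.5 [532.165 169.368 143.554] q [ 0.23   0.31   1.871 -0.001  0.964  0.166] F [-0.143  0.642 -1.87 ] w 9.508900255112092
[[-0.002 -0.065  0.998]
 [-0.001  0.998  0.065]
 [-1.    -0.001 -0.002]]
1 t [0.205 0.001 0.034] r [-0.001 -0.138  0.054]
-1 t [0.205 0.001 0.034] r [179.999   0.085   0.217]
```

No contact so far, with the flange about 16 mm down behind the rail. I'll lower it the last bit until the weight transfers.

Call:
arm_command(translation=[[0.1, 0, 0], [0.2, 0, 0], [0.25, 0, 0], [0.25, 0, 0]], rot=[[0, 0, 0], [0, 0, 0], [0, 0, 0], [0, 0, 0]], hand=[1, 1, 1, 1])

```text
time: 7.83
tool_pos: [532.6, 169.5, 141.8]
tool_rot: [-0.052, 1.571, 0.05]
wrist_force: [-1.6, -1.2, 3.2]
grip_width: 9.2
```

```bash
python3 - <<'E'
from h import *
i=get_image("scene");show(i,(200,120,400,270),"pics/k1.png",4)
i=get_image("top");show(i,(165,150,325,260),"pics/k2.png",5)
print(get_state()["wrist_force"],get_state()["tool_pos"])
E
```

```text
[-1.21081691 -0.30092703  2.24165031] [532.65263614 169.43839781 141.7815203 ]
```

View pics/k1.png

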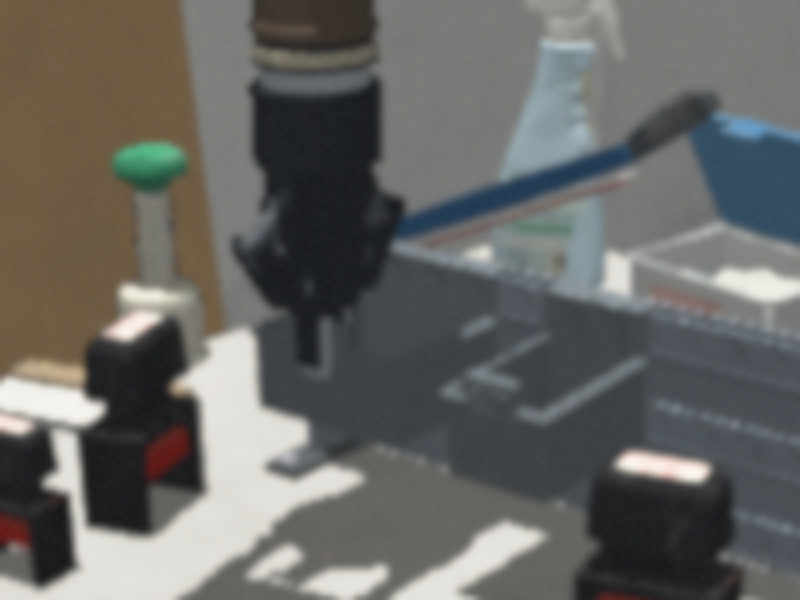

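View pics/k2.png

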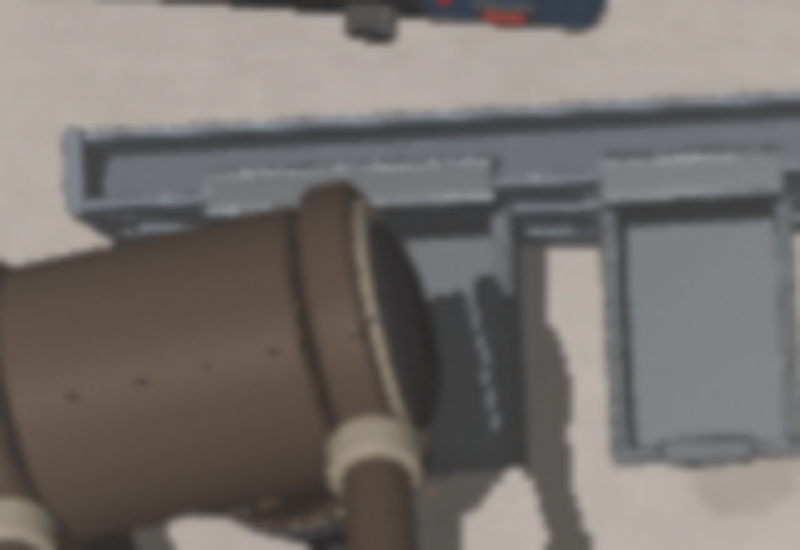

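Call:
arm_command(translation=[[0, 0, 0], [0, 0, 0], [0, 0, 0], [0, 0, 0], [0, 0, 0], [0, 0, 0]], rot=[[0, 0, 0], [0, 0, 0], [0, 0, 0], [0, 0, 0], [0, 0, 0], [0, 0, 0]], hand=[0.85, 0.75, 0.65, 0.55, 0.5, 0.5])

```text
time: 8.43
tool_pos: [532.6, 169.4, 141.7]
tool_rot: [-0.052, 1.571, 0.05]
wrist_force: [0.0, 0.7, 1.0]
grip_width: 42.8
```

Call:
arm_command(translation=[[-1.5, 0, 0], [-4, 0, 0], [-7.5, 0, 0], [-10, 0, 0], [-10, 0, 0], [-10, 0, 0]], rot=[[0, 0, 0], [0, 0, 0], [0, 0, 0], [0, 0, 0], [0, 0, 0], [0, 0, 0]], hand=[0.5, 0.5, 0.5, 0.5, 0.5, 0.5])

```text
time: 8.93
tool_pos: [534.2, 169.9, 243.9]
tool_rot: [-0.051, 1.567, 0.051]
wrist_force: [-0.9, -0.1, -1.3]
grip_width: 42.3
```

```bash
python3 - <<'E'
from h import *
i=get_image("scene");show(i,(200,120,400,270),"pics/l1.png",4)
E
python3 go.py 393.5 298.8 240 0.18
```

```text
8.98 [532.82  169.564 241.942] q [ 0.231  0.191  1.798 -0.001  1.153  0.166] F [-0.096 -0.112 -0.413] w 42.92376478789953
[[-0.    -0.065  0.998]
 [-0.001  0.998  0.065]
 [-1.    -0.001 -0.   ]]
1 t [  0.19   13.801 -13.063] r [-6.589 -0.023  0.038]
-1 t [  0.19   13.801 -13.063] r [173.411   0.058   0.035]
```

View pics/l1.png

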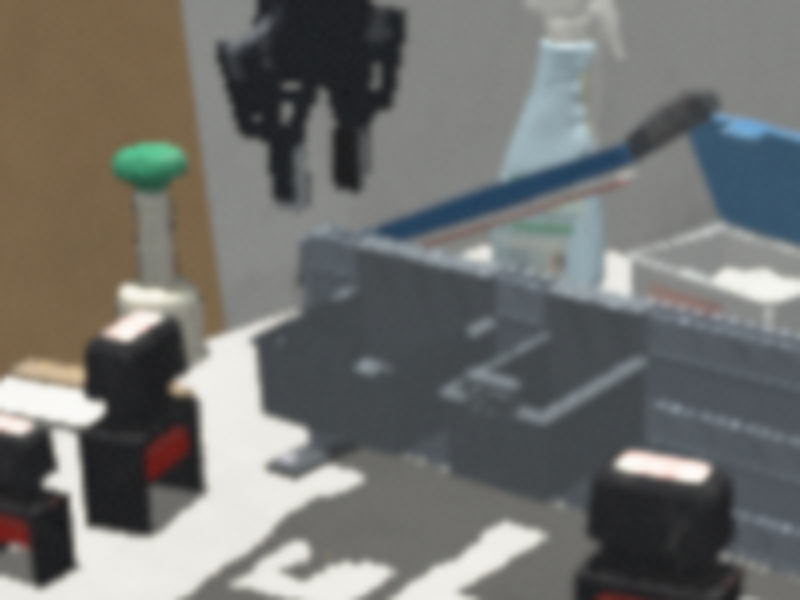

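Call:
arm_command(translation=[[0.1, 3, -2.8], [0.2, 6, -5.6], [0.2, 9, -8.5], [0.2, 12, -11.3], [0.2, 13.8, -13.06], [0.2, 13.8, -13.06], [0.2, 13.8, -13.06], [0.2, 13.8, -13.06]], rot=[[-2, 0, 0], [-4, 0, 0], [-6, 0, 0], [-6.6, 0, 0], [-6.6, 0, 0], [-6.6, 0, 0], [-6.6, 0, 0], [-6.6, 0, 0]], hand=[0.4, 0.35, 0.3, 0.3, 0.3, 0.3, 0.3, 0.3])

```text
time: 9.65
tool_pos: [393.2, 298.2, 238.6]
tool_rot: [-0.144, 1.568, 0.14]
wrist_force: [0.3, -0.2, 0.7]
grip_width: 59.5
```

```bash
python3 - <<'E'
from fit import *
a=get_image("top");b=get_image("scene")
show(a,(145,225,245,335),"pics/p1.png",5)
show(b,(170,130,280,280),"pics/p2.png",4)
sp=place(stamp(),393.5,298.8,.18)
for c,i,(l,t,w,h) in(("top",np.load("top.npy"),(155,230,60,100)),("scene",b,(180,190,80,90))):
    im=cv2.resize(i[:,:,::-1],None,fx=4,fy=4,interpolation=cv2.INTER_CUBIC)
    draw(c,im,sp,(255,0,255)); cv2.imwrite(f"pics/p_{c}.png",cv2.resize(im[t*4:(t+h)*4,l*4:(l+w)*4],None,fx=1.5,fy=1.5))
E
python3 go.py 393.5 298.8 80 0.18
```

```text
9.75 [394.063 297.896 239.148] q [ 0.56   0.067  1.945 -0.001  1.132  0.381] F [-0.647 -0.855  0.466] w 60.07208046174376
[[-0.001 -0.178  0.984]
 [-0.002  0.984  0.178]
 [-1.    -0.001 -0.001]]
1 t [15.915  0.123 -0.017] r [-0.064 -0.082  0.086]
-1 t [15.915  0.123 -0.017] r [179.936   0.134   0.129]
```

View pics/p2.png

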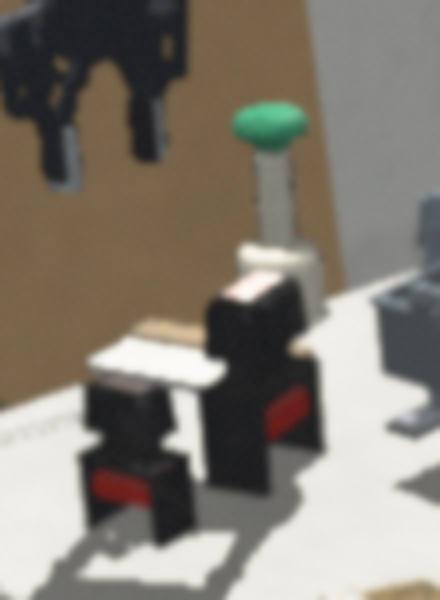

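View pics/p_top.png

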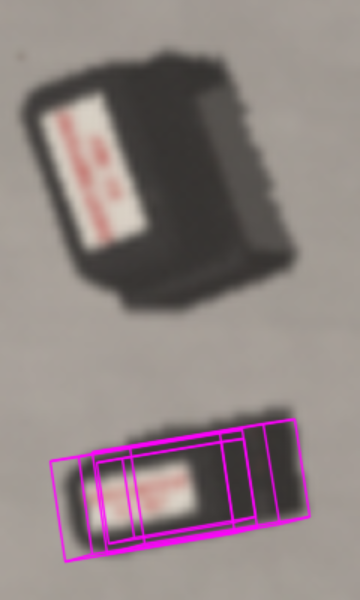

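View pics/p_scene.png

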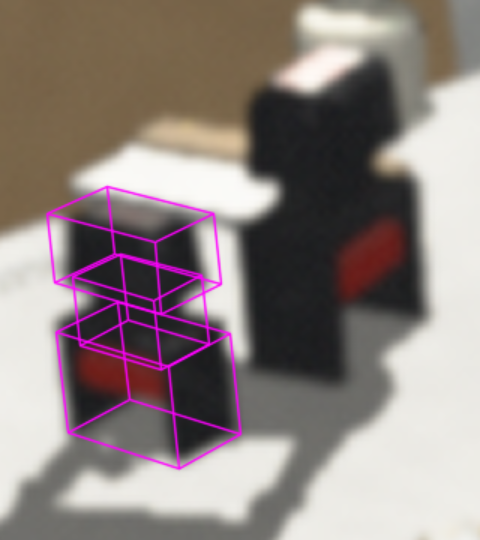

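Call:
arm_command(translation=[[3, 0.1, 0.05], [6.5, 0.1, 0.1], [10, 0.1, 0.1], [13, 0.1, 0.1], [15, 0.1, 0.1], [15.9, 0.1, 0.1], [15.9, 0.1, 0.1], [15.9, 0.1, 0.1]], rot=[[0, 0, 0], [0, 0, 0], [0, 0, 0], [0, 0, 0], [0, 0, 0], [0, 0, 0], [0, 0, 0], [0, 0, 0]], hand=[0.3, 0.3, 0.3, 0.3, 0.3, 0.3, 0.3, 0.3])

```text
time: 10.42
tool_pos: [395.5, 298.4, 80.3]
tool_rot: [-0.141, 1.568, 0.138]
wrist_force: [0.1, 0.2, -0.6]
grip_width: 59.6
```

```bash
python3 - <<'E'
from h import *
b=get_image("scene")
show(b,(170,180,260,280),"pics/q2.png",6)
E
python3 go.py 394.5 298.8 80 0.18
```

```text
10.47 [396.203 299.063  81.24 ] q [ 0.559  0.304  2.043 -0.001  0.795  0.382] F [-0.085  0.274  1.085] w 59.815343407627765
[[ 0.001 -0.177  0.984]
 [-0.001  0.984  0.177]
 [-1.    -0.001  0.001]]
1 t [ 0.124  0.004 -0.172] r [-0.118  0.039  0.042]
-1 t [ 0.124  0.004 -0.172] r [179.882   0.065  -0.061]
```

View pics/q2.png

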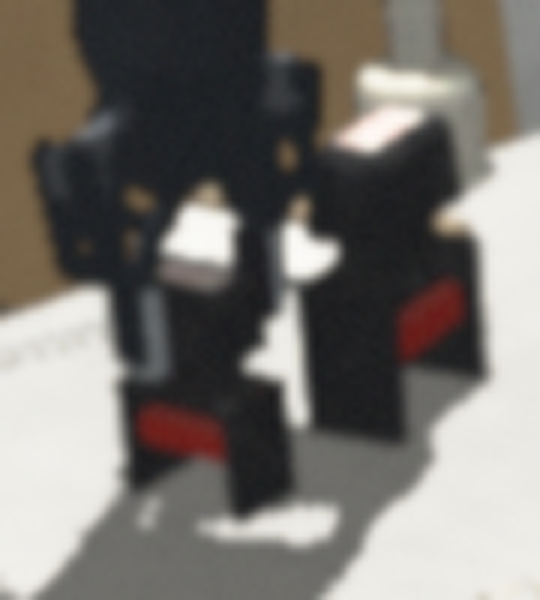

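Call:
arm_command(translation=[[0, 0, -0.1], [0, 0, -0.1], [0, 0, -0.1], [0, 0, -0.1], [0, 0, -0.1], [0, 0, -0.1], [0, 0, -0.1], [0, 0, -0.1]], rot=[[0, 0, 0], [0, 0, 0], [0, 0, 0], [0, 0, 0], [0, 0, 0], [0, 0, 0], [0, 0, 0], [0, 0, 0]], hand=[0.4, 0.5, 0.55, 0.6, 0.7, 0.8, 0.8, 0.8], squeeze=40)

```text
time: 11.13
tool_pos: [395.6, 299.3, 82.3]
tool_rot: [-0.14, 1.565, 0.14]
wrist_force: [-2.2, -0.6, 6.1]
grip_width: 33.5
```

```bash
python3 go.py 394.5 298.8 80 0.18
```

```text
11.13 [395.621 299.328  82.336] q [ 0.56   0.301  2.044 -0.001  0.796  0.383] F [-2.204 -0.578  6.05 ] w 33.527882542365255
[[ 0.002 -0.177  0.984]
 [ 0.     0.984  0.177]
 [-1.    -0.     0.002]]
1 t [ 0.233 -0.032 -0.12 ] r [-0.104  0.094  0.015]
-1 t [ 0.233 -0.032 -0.12 ] r [179.896   0.023  -0.147]
```

Call:
arm_command(translation=[[-2, 0, 0], [-6, 0, 0], [-10, 0, 0], [-14, 0, 0], [-18, 0, 0], [-18.2, 0, 0], [-18.2, 0, 0], [-18.2, 0, 0]], rot=[[0, 0, 0], [0, 0, 0], [0, 0, 0], [0, 0, 0], [0, 0, 0], [0, 0, 0], [0, 0, 0], [0, 0, 0]], hand=[0.8, 0.8, 0.8, 0.8, 0.8, 0.8, 0.8, 0.8])

```text
time: 11.8
tool_pos: [394.8, 299.1, 263.9]
tool_rot: [-0.14, 1.565, 0.14]
wrist_force: [-0.2, 0.1, -2.2]
grip_width: 33.2
```

```bash
python3 go.py 579.3 174.4 264 0.065; python3 - <<'E'
from fit import *
np.set_printoptions(precision=3,suppress=True)
a=get_image("top");b=get_image("scene")
show(b,(170,90,370,270),"pics/r2.png",3.3)
im=cv2.resize(a[:,:,::-1],None,fx=4,fy=4,interpolation=cv2.INTER_CUBIC);raw=im.copy()
draw("top",im,place(binm(110),581.3,174.5,.065,85),(0,255,0))
sl=np.s_[160*4:260*4,180*4:280*4];cv2.imwrite("pics/r1.png",np.hstack([im[sl],raw[sl]]))
E
```

```text
11.8 [394.822 299.064 263.883] q [ 0.561  0.041  1.919 -0.001  1.181  0.383] F [-0.183  0.117 -2.15 ] w 33.23264180323354
[[ 0.001 -0.177  0.984]
 [-0.     0.984  0.177]
 [-1.    -0.001  0.001]]
1 t [  0.016 -15.541  15.944] r [6.494 0.069 0.028]
-1 t [  0.016 -15.541  15.944] r [-173.506   -0.042    0.105]
```

View pics/r2.png

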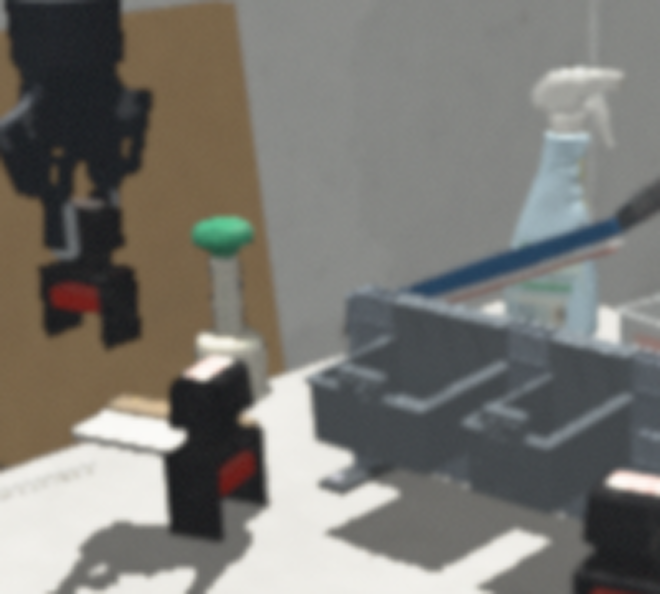

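View pics/r1.png

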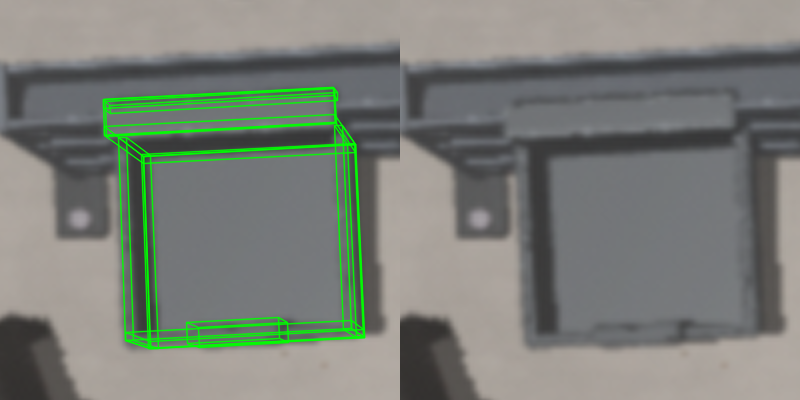

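Call:
arm_command(translation=[[0, -2.5, 2.5], [0, -5, 5.1], [0, -7.5, 7.7], [0, -10, 10.3], [0, -12.5, 12.8], [0, -15.5, 15.9], [0, -15.5, 15.9], [0, -15.5, 15.9]], rot=[[1.1, 0, 0], [2.2, 0, 0], [3.3, 0, 0], [4.4, 0, 0], [5.5, 0, 0], [6.5, 0, 0], [6.5, 0, 0], [6.5, 0, 0]], hand=[0.8, 0.8, 0.8, 0.8, 0.8, 0.8, 0.8, 0.8])

```text
time: 12.57
tool_pos: [578.2, 172.1, 258.6]
tool_rot: [-0.051, 1.577, 0.046]
wrist_force: [-0.8, 0.0, -1.1]
grip_width: 33.2
```

```bash
python3 go.py 579.3 174.4 176 0.065
```

```text
12.57 [578.158 172.078 258.638] q [ 0.218  0.264  1.674 -0.002  1.212  0.157] F [-0.809  0.032 -1.082] w 33.24451773781857
[[-0.007 -0.061  0.998]
 [-0.004  0.998  0.061]
 [-1.    -0.003 -0.007]]
1 t [8.262 0.251 0.189] r [-0.207 -0.418  0.18 ]
-1 t [8.262 0.251 0.189] r [179.792   0.282   0.656]
```

Call:
arm_command(translation=[[0, 0.2, 0.15], [2, 0.25, 0.19], [4.5, 0.25, 0.19], [6.5, 0.25, 0.19], [8, 0.25, 0.19], [8.2, 0.25, 0.19], [8.2, 0.25, 0.19], [8.2, 0.25, 0.19]], rot=[[-0.2, -0.4, 0.2], [-0.2, -0.4, 0.2], [-0.2, -0.4, 0.2], [-0.2, -0.4, 0.2], [-0.2, -0.4, 0.2], [-0.2, -0.4, 0.2], [-0.2, -0.4, 0.2], [-0.2, -0.4, 0.2]], hand=[0.8, 0.8, 0.8, 0.8, 0.8, 0.8, 0.8, 0.8])

```text
time: 13.23
tool_pos: [578.9, 175.2, 177.0]
tool_rot: [-0.052, 1.57, 0.052]
wrist_force: [0.1, 0.6, -1.0]
grip_width: 33.3
```

```bash
python3 go.py 579.3 174.4 171.3 0.065; python3 - <<'E'
from h import *
b=get_image("scene")
show(b,(210,100,370,250),"pics/t2.png",4)
E
```

```text
13.23 [578.945 175.223 176.979] q [0.222 0.347 1.741 0.001 1.053 0.155] F [ 0.135  0.611 -0.979] w 33.331583249580866
[[-0.    -0.066  0.998]
 [ 0.001  0.998  0.066]
 [-1.     0.001 -0.   ]]
1 t [ 0.568 -0.085  0.03 ] r [ 0.065 -0.004 -0.03 ]
-1 t [ 0.568 -0.085  0.03 ] r [-179.935    0.047   -0.006]
```

View pics/t2.png

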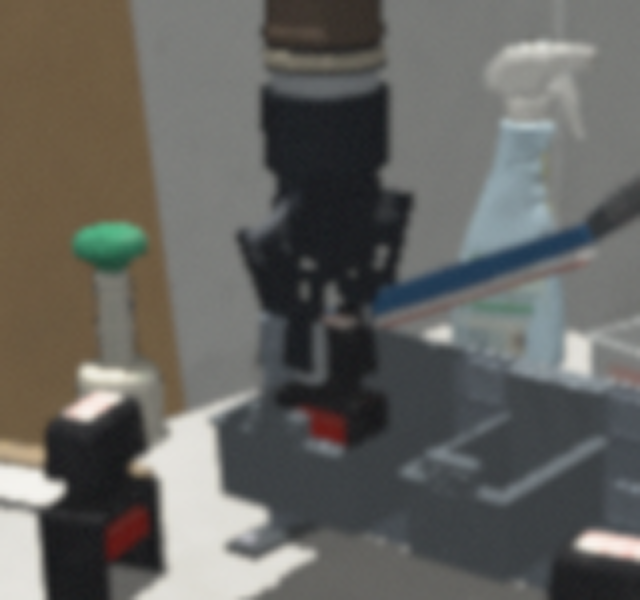

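Stamp inside the bin, about 5 mm above the floor. Lowering gently until contact.

Call:
arm_command(translation=[[0.15, 0, 0], [0.3, 0, 0], [0.4, 0, 0], [0.45, 0, 0], [0.45, 0, 0]], rot=[[0, 0, 0], [0, 0, 0], [0, 0, 0], [0, 0, 0], [0, 0, 0]], hand=[0.8, 0.8, 0.8, 0.8, 0.8])

```text
time: 13.7
tool_pos: [579.7, 175.1, 173.4]
tool_rot: [-0.051, 1.569, 0.052]
wrist_force: [-1.0, -1.0, -1.5]
grip_width: 33.5
```

Call:
arm_command(translation=[[0.06, 0, 0], [0.12, 0, 0], [0.12, 0, 0]], rot=[[0, 0, 0], [0, 0, 0], [0, 0, 0]], hand=[0.8, 0.8, 0.8])

```text
time: 13.95
tool_pos: [579.6, 175.0, 172.0]
tool_rot: [-0.051, 1.569, 0.052]
wrist_force: [0.4, -0.4, -1.4]
grip_width: 33.5
```

Call:
arm_command(translation=[[0.05, 0, 0], [0.1, 0, 0], [0.1, 0, 0]], rot=[[0, 0, 0], [0, 0, 0], [0, 0, 0]], hand=[0.8, 0.8, 0.8])

```text
time: 14.2
tool_pos: [579.5, 175.0, 170.8]
tool_rot: [-0.051, 1.569, 0.052]
wrist_force: [-0.7, 0.3, -1.4]
grip_width: 33.7
```

```bash
python3 go.py 579.3 174.4 171.3 0.065|head -1
```

```text
14.2 [579.492 174.999 170.767] q [0.221 0.355 1.745 0.001 1.041 0.155] F [-0.651  0.328 -1.435] w 33.68004089270961
```

Call:
arm_command(translation=[[0.05, 0, 0], [0.08, 0, 0], [0.08, 0, 0]], rot=[[0, 0, 0], [0, 0, 0], [0, 0, 0]], hand=[0.8, 0.8, 0.8])

```text
time: 14.45
tool_pos: [579.4, 175.0, 169.9]
tool_rot: [-0.051, 1.569, 0.052]
wrist_force: [0.2, 0.0, -0.5]
grip_width: 33.4
```

Call:
arm_command(translation=[[0.04, 0, 0], [0.07, 0, 0], [0.07, 0, 0]], rot=[[0, 0, 0], [0, 0, 0], [0, 0, 0]], hand=[0.8, 0.8, 0.8])

```text
time: 14.7
tool_pos: [579.5, 175.0, 169.2]
tool_rot: [-0.051, 1.569, 0.052]
wrist_force: [-0.3, 0.0, -0.2]
grip_width: 33.4
```

```bash
python3 - <<'E'
from h import *
b=get_image("scene")
show(b,(210,100,370,250),"pics/u2.png",4)
print(get_state()["wrist_force"])
E
```

```text
[-0.61365056  0.16385732 -0.34137762]
```

View pics/u2.png

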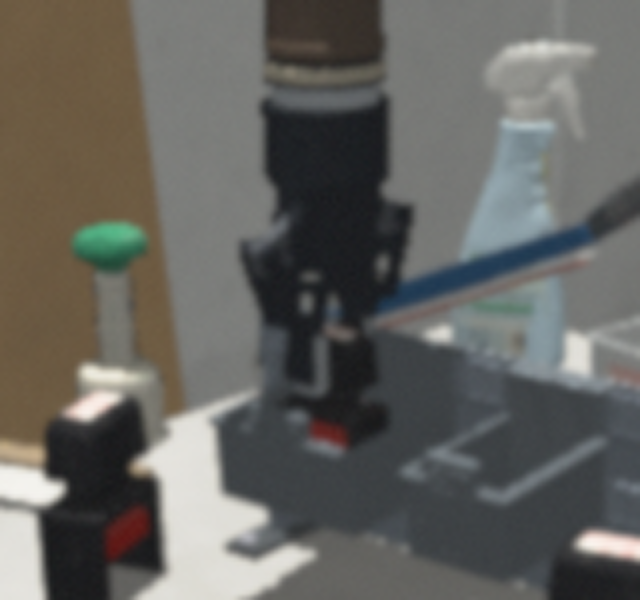

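Call:
arm_command(translation=[[0.04, 0, 0], [0.07, 0, 0], [0.07, 0, 0]], rot=[[0, 0, 0], [0, 0, 0], [0, 0, 0]], hand=[0.8, 0.8, 0.8])

```text
time: 15.0
tool_pos: [579.5, 175.0, 169.0]
tool_rot: [-0.051, 1.569, 0.052]
wrist_force: [-0.7, 0.0, 2.5]
grip_width: 33.4
```

Call:
arm_command(translation=[[0, 0, 0], [0, 0, 0], [0, 0, 0], [0, 0, 0], [0, 0, 0], [0, 0, 0]], rot=[[0, 0, 0], [0, 0, 0], [0, 0, 0], [0, 0, 0], [0, 0, 0], [0, 0, 0]], hand=[0.58, 0.54, 0.5, 0.48, 0.46, 0.46])

```text
time: 15.5
tool_pos: [579.6, 175.0, 168.9]
tool_rot: [-0.051, 1.569, 0.052]
wrist_force: [-0.6, 1.2, -0.0]
grip_width: 45.9
```

```bash
python3 - <<'E'
from h import *
b=get_image("scene")
show(b,(210,100,370,250),"pics/v2.png",4)
print(get_state()["wrist_force"])
E
```

```text
[ 0.0320759   0.1523134  -0.54005453]
```

View pics/v2.png

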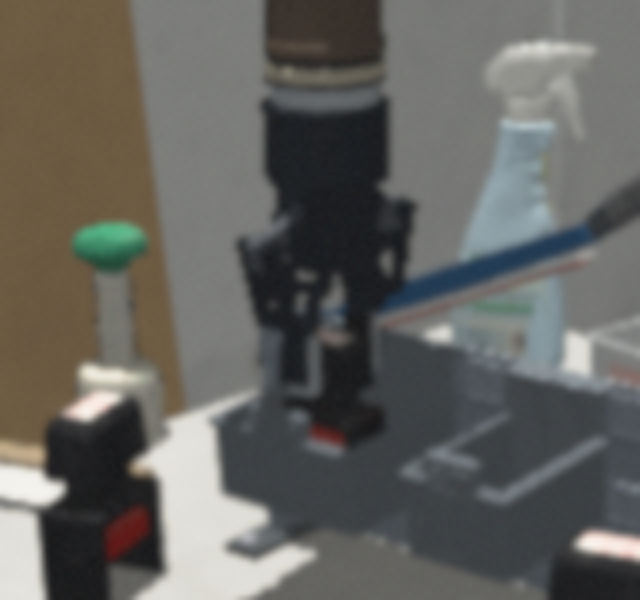

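Released, stamp standing. Retreat upward, then back toward the robot.

Call:
arm_command(translation=[[-1, 0, 0], [-3, 0, 0], [-6, 0, 0], [-10, 0, 0], [-12, 0, 0], [-12, 0, 0], [-12, 0, 0]], rot=[[0, 0, 0], [0, 0, 0], [0, 0, 0], [0, 0, 0], [0, 0, 0], [0, 0, 0], [0, 0, 0]], hand=[0.46, 0.46, 0.46, 0.46, 0.46, 0.46, 0.46])

```text
time: 16.13
tool_pos: [580.7, 175.2, 292.0]
tool_rot: [-0.05, 1.564, 0.053]
wrist_force: [0.2, 0.1, -0.1]
grip_width: 46.3
```

Call:
arm_command(translation=[[0, 0, -4], [0, 0, -8], [0, 0, -12], [0, 0, -16], [0, 0, -20], [0, 0, -20], [0, 0, -20], [0, 0, -20]], rot=[[0, 0, 0], [0, 0, 0], [0, 0, 0], [0, 0, 0], [0, 0, 0], [0, 0, 0], [0, 0, 0], [0, 0, 0]], hand=[0.46, 0.46, 0.46, 0.46, 0.46, 0.46, 0.46, 0.46])

```text
time: 16.8
tool_pos: [381.0, 162.1, 290.2]
tool_rot: [-0.051, 1.564, 0.053]
wrist_force: [0.2, 0.6, 0.0]
grip_width: 46.1
```

```bash
python3 - <<'E'
from h import *
b=get_image("scene");a=get_image("top")
show(b,(210,120,410,270),"pics/x2.png",4)
cv2.imwrite("pics/x1.png",a[:,:,::-1]);show(a,(165,150,325,260),"pics/x3.png",5)
s=get_state();print(s["time"],s["wrist_force"],s["tool_pos"])
E
```

```text
16.9 [-0.10435355  0.32003566 -0.29272125] [382.2718142  162.24671986 290.77364771]
```

View pics/x2.png

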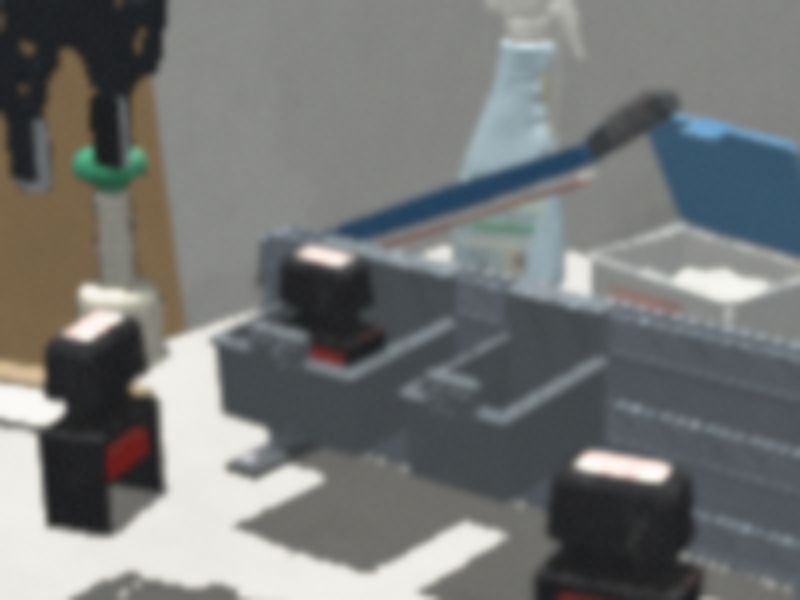

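View pics/x1.png

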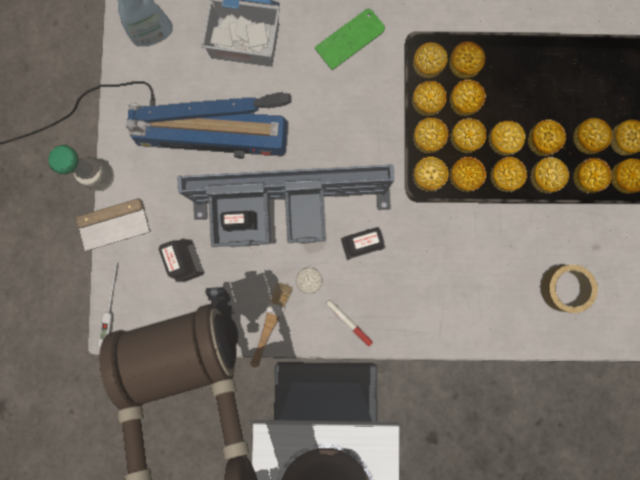

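View pics/x3.png

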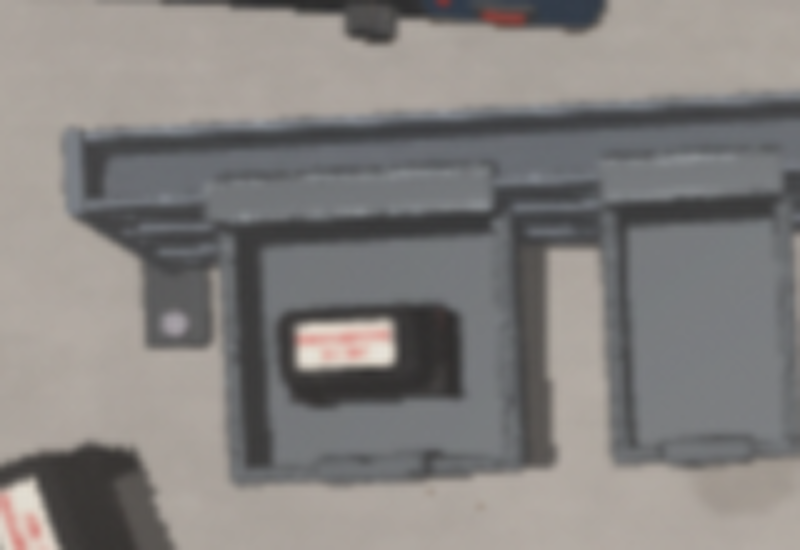

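The wide bin hangs hooked on the rail, in line with the narrow bin. The stamp stands upright on its floor (label at about (238,219) in the top view), and the bystanders are where they were.

```bash
python3 -c "
from plant import *
print(hand_in())"
```

```text
the job is handed in; nothing more can be done
None
```

I hung the wide bin on the top louvre in the free space left of the narrow bin. With the bin hanging by itself, I then stood the smallest date stamp (97 mm tall, the others about 122–126 mm) upright on its floor. I handed in at about 17 s.

**Bin:** the lip met the rail at about 141.8 mm tool height, where 142.2 mm was expected for a full hook. After release, the bin matched the predicted hung position in the top view, and its lip was in line with the narrow bin's.

**Stamp:** I lowered it until the wrist force turned upward (about 2.5 N), then released it and backed off. It touched the bin floor 1 to 2 mm lower than expected, probably because the bin swings slightly. It stood upright in both final pictures.

**The rest:** in the final top view the narrow bin still hangs, and the marker, plate, brush and other stamps are where they were. The gripper touches nothing.

**Disagreements:** my first rail line was 1 to 3 mm off and its yaw was off by 0.01 rad, so I re-measured it before hooking. The stamp model's head was wider than the real one, but the grip width (33.5 mm) matched the 34 mm given.

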